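# Load and lock the sample carrier

### The arm

A 6-joint arm with a two-finger parallel gripper is mounted at the origin on the work surface. World frame = base frame: x ahead of the robot, y to its left, z up, the work surface at z = 0. Lengths are in m, angles in rad, forces in N, time in s.
With the tool pointing down it reaches from about 0.275 to 0.85 m from the base axis. Payload 5.2 kg.
Tool frame: the origin (TCP) lies at the very end of the fingers, on their centre line; the grasp point (between the pads) lies 19 mm behind it; z points along the fingers, y is the line along which they close (so a half turn about z gives the same grasp; the last joint's range is limited). The gripper opens to 85 mm and grips with 20 to 120 N. Pads are 22 mm wide; open, the fingers measure 114 mm over their backs; the gripper's body (76 mm by 85 mm) begins 54 mm behind the grasp point. The pads swing forward as they close: fully open they stand 13 mm farther back than shut.
Start: joints at [0.91, 0.259, 1.535, -0, 1.348, -0.203], TCP at [0.243, 0.493, 0.231] pointing down, gripper open.
Joint ranges: [-3.14, 3.14], [-0.91, 2.08], [0.19, 2.58], [-1.22, 4.36], [0.22, 2.71], [-3.12, 3.12]. Speed limits (rad/s): [2.57, 2.57, 3.14, 3.14, 3.14, 3.14].

### API

Orientations are given as a unit quaternion [w, x, y, z].
In Python, from cell import read_state, snapshot, calibration, finish_job gives the robot as it stands.
- The arm moves only by the tool jog_arm, never from a script. Its argument "motion" is one flat list of numbers, 7 for each row, row after row: the shift along the tool's x, y, z in cm, then the turn, a rotation vector about the tool's x, y, z in rad, then the finger opening in cm, from 0 to 8.54. In form: [x, y, z, rx, ry, rz, fingers, x, y, z, rx, ry, rz, fingers, ...]. A call has 1 to 12 rows; each row shifts and turns the commanded pose from where the row before left it, along the tool's axes as they then stand; what a row does not reach is not made up. A row lasts 1/10 s, in which the tool goes at most 50 mm and 8.59 degrees, less where a joint would pass 70% of its speed; a pose out of reach is approached as far as the arm can. A call is refused whole if a number of a shift passes 5 or a number of a turn 0.15, either way. A call with a gripper value outside its range is refused whole. The fingers move at their own pace and stop on an object; "newtons" is the grip in N (left out, the last holds). Time passes only in rows, so rows that do not move let the fingers close. It gives the time, the measured TCP pose, the force, the opening and the grip force at its end, in the units of the state.
- read_state(): the state, without advancing time (a new reading comes with each control period).
- snapshot(name): name is "scene" or "top"; returns (picture, depth): 480x640x3 uint8, blue, green, red; 480x640 float32, m along the optical axis (not along the pixel's ray), 0 where there is no reading.
- calibration(name): a dict with "camera_matrix" (3x3 intrinsics, pixels), "dist" ([k1, k2, p1, p2, k3] as OpenCV has them; the pictures are not rectified), "eye" and "rotation" of the camera in the world. Camera axes: x right, y up, looking along -z (the intrinsics and any distortion apply to the point x, -y, -z); pixel columns grow to the right and rows downward; lengths in m; the calibration is good to about 2 mm. A picture is of the moment at which its call begins. calibration takes no time and is no camera call.
- finish_job(): hands the job in; it is judged then, once.
The state is a dict: "time": time; "joint_positions": joint angles; "qd": joint speeds; "joint_efforts": joint torques, N m; "position": TCP position; "tcp_rot": TCP orientation; "ft_force": force on the tool from outside, world axes, zero at the start; "wrist_torque": the same for the moment, N m; "width": finger opening in m; "finger_force": force on a finger pad.
Only numpy, scipy, OpenCV 4.12 (cv2) and the standard library are available. Lean on these libraries where they do the work, as an engineer would, in place of code of your own. Each camera call takes 0.05 s, during which the arm holds its last target. There are 200 camera calls.

### The job

Unlock the sample carrier (safety tab first, then lift the latch) and open its lid fully; lift each white pot to feel whether it is full, and stand the full ones in the carrier's pockets strictly in order 1, 2, 3, starting at the one-stud pocket, while the empties go upright in the steel tray. When every full pot is in, shut the lid, press the latch right down and slide the safety tab fully home, leaving everything else on the bench where it is.

Things in the scene. Friction and masses are not known exactly. Their poses are not given: they have to be found in the camera images.
- case: the sample carrier, fixed to the bench: a grey base 110 (x) by 270 (y) by 28 mm with a white domed lid (55 mm high) hinged along its far (+x) rim, and on the robot's side a grey console 18 mm high. Origin at the centre of the base's underside, x away from the robot, z up. The safety tab sits on the console, the latch hangs on the lid's front and hooks under a keeper on the console. Unlocking order: safety tab, latch, lid; locking is the reverse
- tab (a joint): the safety tab's slide in m: 0 = home, its bolt over the latch's ear so that the latch cannot lift (it starts within 2 mm of home); 0.020 = fully released. It slides along the case's +y and stays where it is left (1.5 N of friction). The latch is free once the tab is past 0.012
- tab_fin (a point): the middle of the tab's upright black fin, to pinch or push: 12 mm thick (case y), 24 mm long (case x), its middle 78 mm above the bench, top 11 mm above this point, the tab's wider body 18 mm below it. At home the nearest post of the latch bail stands 36 mm from the fin on its -y side; the dome is 65 mm from this point on the +x side
- latch (a joint): the main latch's hinge on the lid, in rad, relative to the lid: 0 = down, its nose hooked under the keeper so that the lid cannot rise; 0.9 = lifted fully; it stays where it is left (friction 0.06 N m). The lid is free once it is above 0.5, and must come down with the latch still lifted
- latch_bar (a point): the middle of the latch's steel cross bar, the handle to lift it by: a round bar 10 mm thick along case y, 45 mm free between its two posts, its middle 27 mm above the steel latch plate and (latch down, lid shut) 76 mm above the bench, 70 mm in front of the dome. At joint 0 with the lid shut it lies 45 mm in case -x and 30 mm above latch_hinge; it moves on a circle about that axis, up and towards case +x
- latch_hinge (a point): the point of the latch's hinge axis (along case y) straight in line with latch_bar; it rides on the lid, 25 mm in front of the dome's front face
- lid (a joint): the lid's hinge in rad: 0 = shut, 1.75 = fully open, leaning a little past upright; it stays where it is left (friction 0.30 N m; 3 to 4 N at its bar)
- lid_bar (a point): the middle of the lid's black handle bar, a round bar 10 mm thick along case y, 70 mm free between its two arms, 40 mm in front of the dome's front face, with nothing but the bench under it. At joint 0 it lies 150 mm in case -x and 27 mm above lid_hinge, and 65 mm to its -y side; it moves on a circle about the hinge axis, up and towards case +x
- lid_hinge (a point): the middle of the lid's hinge axis (along case y), at the far rim of the base
- tray_in (a point): the centre of the inner floor (4 mm above the bench) of the low steel tray for the empties, fixed, 200 (x) by 110 (y) by 18 mm high outside, walls 4 mm thick; x along its long side
- pocket_1 (a point): pocket 1 under the lid, marked on its robot side by one stud: the leftmost, at case +y. Square, 55 mm wide, 16 mm deep; this point is the centre of its floor (12 mm above the bench), x, y, z as the case's
- pocket_2 (a point): pocket 2 under the lid, marked on its robot side by two studs: the middle. Square, 55 mm wide, 16 mm deep; this point is the centre of its floor (12 mm above the bench), x, y, z as the case's
- pocket_3 (a point): pocket 3 under the lid, marked on its robot side by three studs: the rightmost, at case -y. Square, 55 mm wide, 16 mm deep; this point is the centre of its floor (12 mm above the bench), x, y, z as the case's
- pot_a: one of the look-alike pots: a plain white upright cylinder with a wide white screw cap, 50 mm across, 48 mm tall, shut for good; origin at the centre of its underside, z up the pot. Some pots are full (180 to 240 g), the others empty (27 to 36 g), told apart only by weight; two or three of them are full. May be absent (None)
- pot_b: one of the look-alike pots: a plain white upright cylinder with a wide white screw cap, 50 mm across, 48 mm tall, shut for good; origin at the centre of its underside, z up the pot. Some pots are full (180 to 240 g), the others empty (27 to 36 g), told apart only by weight; two or three of them are full. May be absent (None)
- pot_c: one of the look-alike pots: a plain white upright cylinder with a wide white screw cap, 50 mm across, 48 mm tall, shut for good; origin at the centre of its underside, z up the pot. Some pots are full (180 to 240 g), the others empty (27 to 36 g), told apart only by weight; two or three of them are full. May be absent (None)
- pot_d: one of the look-alike pots: a plain white upright cylinder with a wide white screw cap, 50 mm across, 48 mm tall, shut for good; origin at the centre of its underside, z up the pot. Some pots are full (180 to 240 g), the others empty (27 to 36 g), told apart only by weight; two or three of them are full. May be absent (None)
- pot_e: one of the look-alike pots: a plain white upright cylinder with a wide white screw cap, 50 mm across, 48 mm tall, shut for good; origin at the centre of its underside, z up the pot. Some pots are full (180 to 240 g), the others empty (27 to 36 g), told apart only by weight; two or three of them are full. May be absent (None)
- tape: roll of paper tape lying flat, 52 mm across with a 26 mm hole, 24 mm high, among the pots; a bystander, to be left alone. Origin at the centre of its underside
- amber: amber glass jar, 54 mm across, 95 mm tall; a bystander, to be left alone. Origin at the centre of its underside
- tipbox: grey pipette-tip box 70 x 90 x 50 mm; a bystander, to be left alone. Origin at the centre of its underside
- dish: steel bowl, 100 mm across, 30 mm high; a bystander, to be left alone. Origin at the centre of its underside
- timer: white bench timer 55 x 65 x 22 mm; a bystander, to be left alone. Origin at the centre of its underside
- beaker: clear open beaker, 72 mm across, 85 mm tall; a bystander, to be left alone. Origin at the centre of its underside
Not all that is in view belongs to the job. What is shaped like the pot_a but black or turquoise is not meant.

How it is judged:
By the outcome, as a careful person would: the job done as asked, in the order asked, and still so for the second after the job is handed in, with the robot touching nothing.
Of pot_a, pot_b, pot_d only 1 to 3 are there at a start; the rules pass over those that are not, and their reading is None.
At some moment in a run one of pot_a, pot_b, pot_c, pot_d, pot_e may be knocked a few centimetres aside while the robot is not near it.
Once in a run the grip may slacken for a moment while it holds something.
It also fails if it takes over 210 s, if anything falls off the work surface, if the arm or the gripper's body presses on something with over 40 N, if the wrist force passes 120 N, or if a joint passes its speed limit or range.

## Working session

There is one attempt and no reset: what is moved stays moved. The work goes in short steps, Python scripts to look and compute and a tool call to move; the robot and the scene stay as the last step left them, time stands still between calls to the robot, and variables do not carry over. Pictures are saved under pics/ and viewed, at most 14 in all, crops included, and the job is handed in when it is done.

Besides the shell and the picture viewer there is one more tool, called after "Call:" as a command line: name --argument value ..., lists and objects as JSON in quotes. jog_arm: Moves the arm, as the interface text tells. Its arguments: {"type":"object","properties":{"motion":{"type":"array","items":{"type":"number"}},"newtons":{"type":"number"}},"required":["motion"]}

```bash
mkdir -p pics; ls
cat > h.py <<'E'
import numpy as np, cv2
from cell import read_state, snapshot, calibration, finish_job
def shot(name,tag):
    p,d=snapshot(name); cv2.imwrite(f'pics/{tag}.png',p); np.save(f'pics/{tag}.npy',d); return p,d
def pt(name,d,u,v,z=None,r=2):
    """pixel -> world; by depth, or by the plane of height z"""
    c=calibration(name);K=np.array(c['camera_matrix']);D=np.array(c['dist'])
    x,y=cv2.undistortPoints(np.array([[[u,v]]],float),K,D)[0,0]
    R=np.array(c['rotation']);e=np.array(c['eye'])
    ray=R@np.array([x,-y,-1.])
    if z is not None: return e+ray*(z-e[2])/ray[2]
    w=d[int(v)-r:int(v)+r+1,int(u)-r:int(u)+r+1];w=w[w>0]
    return e+ray*np.median(w)
def pix(name,P):
    c=calibration(name);K=np.array(c['camera_matrix']);D=np.array(c['dist'])
    q=np.array(c['rotation']).T@(np.array(P,float)-np.array(c['eye']));q=q*[1,-1,-1]
    return cv2.projectPoints(q.reshape(1,3),np.zeros(3),np.zeros(3),K,D)[0].ravel()
E
python3 - <<'E'
from h import *
for n in('top','scene'):
    shot(n,n+'0');c=calibration(n);print(n,c['eye'],c['rotation'],c['camera_matrix'],c['dist'])
s=read_state();print(s)
E
```

```text
pics
top [0.3178484  0.03523054 1.36672892] [-0.70220422 -0.04830457  0.05376973  0.70829706] [[548.43938771   0.         332.2067408 ]
 [  0.         548.43938771 241.1111896 ]
 [  0.           0.           1.        ]] [-0.15959157  0.          0.          0.          0.        ]
scene [ 0.91561123 -0.49243277  0.85334965] [0.89335534 0.3205216  0.11336521 0.29382049] [[481.84620049   0.         310.68691718]
 [  0.         481.84620049 242.45756775]
 [  0.           0.           1.        ]] [-0.10322351  0.          0.          0.          0.        ]
{'time': 0.1, 'joint_positions': array([ 9.10213537e-01,  2.59284253e-01,  1.53594911e+00,  1.94101647e-05,
        1.34804406e+00, -2.02762205e-01]), 'qd': array([ 0.00167198, -0.00291404, -0.00261845,  0.00090409,  0.0001829 ,
        0.00068799]), 'joint_efforts': array([ 2.37609951e-03, -4.46970463e+01, -2.91249579e+01, -2.05000847e-04,
        6.41006482e-03,  6.73931609e-06]), 'position': array([0.24275352, 0.49299967, 0.23056009]), 'tcp_rot': array([-3.61041402e-04,  2.26918392e-01,  9.73913412e-01, -7.61151663e-04]), 'ft_force': array([ 0.51691065, -0.30812189, -0.22374154]), 'wrist_torque': array([0.05915155, 0.01404683, 0.01080097]), 'finger_force': 0.0, 'width': 0.08529132460352366}
```

View pics/top0.png

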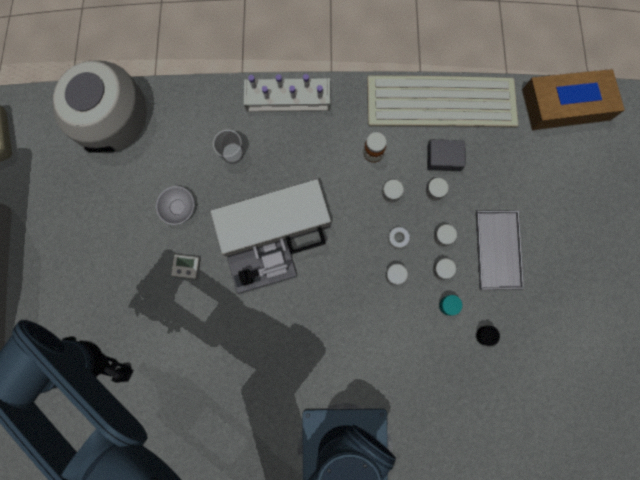

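View pics/scene0.png

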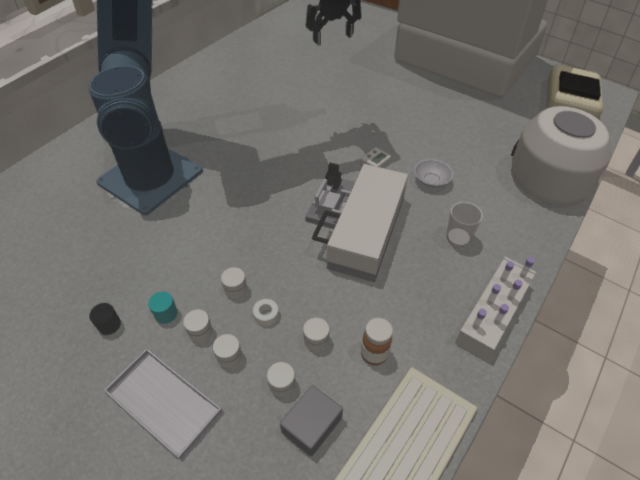

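Top view: white pots at (393,189), (438,187), (447,234), (445,268) and (397,273). The tape, with its hole, is at (399,237), turquoise at (451,305) and black at (488,335), neither of them meant. The white cap at (376,143) is the amber jar. The case is at (270,230), the tray at (499,249). Next I'll enlarge the case.

```bash
sed -i "s/R=np.array(c\['rotation'\]);/R=rot(c['rotation']);/; s/np.array(c\['rotation'\]).T/rot(c['rotation']).T/" h.py
cat >> h.py <<'E'
from scipy.spatial.transform import Rotation as Rn
def rot(q): return Rn.from_quat(np.array(q)[[1,2,3,0]]).as_matrix()
E
python3 - <<'E'
from h import *
a=cv2.imread('pics/top0.png')[175:300,200:340];b=cv2.imread('pics/scene0.png')[145:285,295:420]
cv2.imwrite('pics/c0.png',cv2.hconcat([cv2.resize(a,(400,357),interpolation=cv2.INTER_CUBIC) if 0 else cv2.resize(a,(420,375),interpolation=cv2.INTER_CUBIC),cv2.resize(b,(375*125//140,375),interpolation=cv2.INTER_CUBIC)]))
d=np.load('pics/top0.npy')
for n,u,v in [('p',393,189),('p',438,187),('p',447,234),('p',445,268),('p',397,273)]: print(n,(u,v),pt('top',d,u,v).round(4),pt('top',d,u,v,.048).round(4))
for u,v in [(482,214),(518,214),(482,285),(519,285),(499,249)]: print('tray',pt('top',d,u,v).round(4),pt('top',d,u,v,.01).round(4))
for u,v in [(211,209),(319,179),(329,223),(222,252)]: print('lid',(u,v),pt('top',d,u,v,.055).round(4), pt('top',d,u,v,.083).round(4))
for u,v in [(270,215),(300,205),(240,230)]: print('lidtop',pt('top',d,u,v).round(4))
E
```

```text
p (393, 189) [ 0.6389 -0.1276  0.0475] [ 0.6388 -0.1275  0.048 ]
p (438, 187) [ 0.6436 -0.2404  0.0478] [ 0.6436 -0.2403  0.048 ]
p (447, 234) [ 0.5251 -0.258   0.0476] [ 0.525  -0.2579  0.048 ]
p (445, 268) [ 0.4413 -0.2498  0.0479] [ 0.4413 -0.2498  0.048 ]
p (397, 273) [ 0.4305 -0.1319  0.0473] [ 0.4305 -0.1318  0.048 ]
tray [ 0.5829 -0.3608  0.0059] [ 0.5821 -0.3596  0.01  ]
tray [ 0.5819 -0.4554  0.0096] [ 0.5819 -0.4552  0.01  ]
tray [ 0.4009 -0.351   0.0101] [ 0.4009 -0.351   0.01  ]
tray [ 0.3995 -0.4489  0.0057] [ 0.3992 -0.4474  0.01  ]
tray [ 0.4923 -0.4014  0.0039] [ 0.4915 -0.3995  0.01  ]
lid (211, 209) [0.5907 0.321  0.055 ] [0.5849 0.3149 0.083 ]
lid (319, 179) [0.6635 0.0553 0.055 ] [0.6561 0.0549 0.083 ]
lid (329, 223) [0.5532 0.0316 0.055 ] [0.5481 0.0316 0.083 ]
lid (222, 252) [0.4842 0.2914 0.055 ] [0.4806 0.2859 0.083 ]
lidtop [0.5685 0.1721 0.0841]
lidtop [0.5924 0.1006 0.0829]
lidtop [0.5328 0.2434 0.0845]
```

View pics/c0.png

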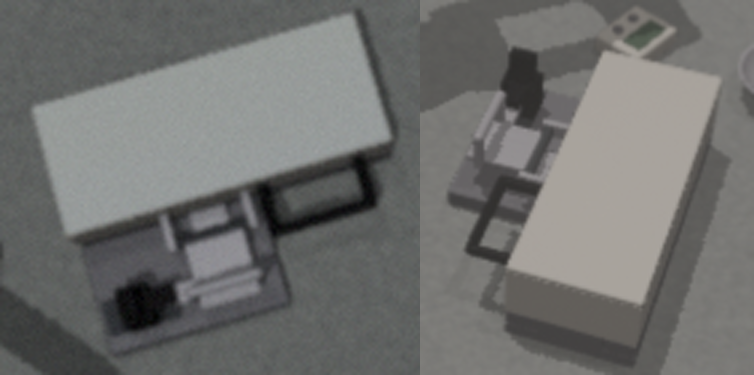

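```bash
cat >> h.py <<'E'
def cloud(name,d):
    c=calibration(name);K=np.array(c['camera_matrix']);D=np.array(c['dist'])
    v,u=np.mgrid[:480,:640]
    xy=cv2.undistortPoints(np.stack([u,v],-1).reshape(-1,1,2).astype(float),K,D)[:,0]
    P=np.c_[xy[:,0],-xy[:,1],-np.ones(len(xy))]*d.reshape(-1,1)
    return (P@rot(c['rotation']).T+np.array(c['eye'])).reshape(480,640,3)
E
python3 - <<'E'
from h import *
d=np.load('pics/top0.npy');P=cloud('top',d)
m=(P[...,2]>.07)&(P[...,2]<.1)&(P[...,0]>.4)&(P[...,0]<.75)&(P[...,1]>-.05)&(P[...,1]<.36)&(d>0)
n,l,s,c=cv2.connectedComponentsWithStats(m.astype(np.uint8));i=1+s[1:,4].argmax()
r=cv2.minAreaRect((P[l==i][:,:2]*1000).astype(np.float32));print(r)
# case frame
for th in (15.,):
  t=np.radians(th);o=np.array(r[0])/1000;C=np.array([[np.cos(t),-np.sin(t)],[np.sin(t),np.cos(t)]])
  for name,u,v,z in [('bar',273.3,269.5,.076),('fin',246,276,.089),('lidbar',308.5,245.5,.055),('consL',238,292,.018),('consR',296,275,.018)]:
    w=pt('top',d,u,v,z);print(name,((w[:2]-o)@C*1000).round(1),w.round(4),pt('top',d,u,v).round(4))
# fin points
g=(P[...,2]>.062)&(P[...,2]<.12)
q=(P[...,:2]-o)@C*1000
g&=(q[...,0]<-70)&(q[...,0]>-160)&(abs(q[...,1])<140)
for y,x in zip(*np.where(g)): print((x,y),q[y,x].round(0),round(P[y,x,2]*1000),end='; ')
s=np.load('pics/scene0.npy');S=cloud('scene',s);qs=(S[...,:2]-o)@C*1000
g=(S[...,2]>.066)&(S[...,2]<.12)&(qs[...,0]<-70)&(qs[...,0]>-160)&(abs(qs[...,1])<140)
print()
for y,x in list(zip(*np.where(g)))[::2]: print((x,y),qs[y,x].round(0),round(S[y,x,2]*1000),end='; ')
m=(S[...,2]>.07)&(S[...,2]<.1)&(S[...,0]>.4)&(S[...,0]<.75)&(S[...,1]>-.05)&(S[...,1]<.36)&(s>0)
n,l,st,c=cv2.connectedComponentsWithStats(m.astype(np.uint8));i=1+st[1:,4].argmax()
print(cv2.minAreaRect((S[l==i][:,:2]*1000).astype(np.float32)))
E
```

```text
((566.7477416992188, 173.62371826171875), (112.84969329833984, 271.90081787109375), 16.248424530029297)
bar [-125.9   24. ] [0.4389 0.1642 0.076 ] [0.4387 0.164  0.0783]
fin [-125.2   88.8] [0.4228 0.227  0.089 ] [0.4242 0.2296 0.0717]
lidbar [-89.8 -71.3] [0.4984 0.0815 0.055 ] [0.5053 0.0833 0.0049]
consL [-149.9  126.6] [0.3892 0.2572 0.018 ] [0.3894 0.2578 0.0144]
consR [-147.2  -22.4] [0.4303 0.1139 0.018 ] [0.4312 0.1145 0.0077]
(np.int64(319), np.int64(234)) [ -71. -103.] 64; (np.int64(321), np.int64(234)) [ -72. -108.] 62; (np.int64(323), np.int64(235)) [ -76. -112.] 64; (np.int64(323), np.int64(236)) [ -78. -111.] 62; (np.int64(322), np.int64(237)) [ -80. -108.] 64; (np.int64(323), np.int64(237)) [ -80. -110.] 63; (np.int64(322), np.int64(238)) [ -82. -107.] 64; (np.int64(323), np.int64(238)) [ -83. -110.] 62; (np.int64(324), np.int64(238)) [ -83. -112.] 62; (np.int64(323), np.int64(239)) [ -85. -109.] 63; (np.int64(289), np.int64(242)) [-70. -28.] 63; (np.int64(322), np.int64(242)) [ -92. -105.] 64; (np.int64(322), np.int64(243)) [ -94. -104.] 64; (np.int64(288), np.int64(2
[... 16987 characters left out ...]
.   -5.] 78; (np.int64(317), np.int64(195)) [-122.   -5.] 81; (np.int64(319), np.int64(195)) [-119.   -1.] 78; (np.int64(316), np.int64(196)) [-123.   -9.] 80; (np.int64(318), np.int64(196)) [-118.   -9.] 82; (np.int64(316), np.int64(197)) [-122.  -10.] 78; (np.int64(318), np.int64(197)) [-119.   -6.] 76; (np.int64(316), np.int64(198)) [-122.  -11.] 76; (np.int64(318), np.int64(198)) [-118.   -9.] 76; (np.int64(316), np.int64(199)) [-123.   -9.] 71; (np.int64(318), np.int64(199)) [-119.   -6.] 69; (np.int64(316), np.int64(200)) [-122.  -11.] 70; (np.int64(318), np.int64(200)) [-119.   -7.] 67; ((568.87451171875, 174.0500030517578), (110.89218139648438, 275.3785095214844), 16.327472686767578)
```

Case: centre (0.5675, 0.1738), yaw 16.3°. In the case frame the bar is at (-125, 23) and the fin at (-119, 99), which match the stated heights and offsets. I'll hold tool y along case x throughout, so one orientation serves every move.

```bash
cat >> h.py <<'E'
O=np.array([.5675,.1738]);TH=np.radians(16.3);C=np.array([[np.cos(TH),-np.sin(TH)],[np.sin(TH),np.cos(TH)]])
def case(P): P=np.array(P,float);return np.r_[(P[:2]-O)@C,P[2:]]
def world(P): P=np.array(P,float);return np.r_[O+C@P[:2],P[2:]]
def to(P):
    "tool-axes shift (cm) and turn from here to a case-frame TCP target (m), tool y = case x, z down"
    s=read_state();R=rot(s['tcp_rot']);W=np.c_[np.r_[C[:,1],0],np.r_[C[:,0],0],[0,0,-1]]
    print('t',round(s['time'],1),'now',case(s['position']).round(4),'shift',(100*W.T@(world(P)-s['position'])).round(2),'turn',Rn.from_matrix(R.T@W).as_rotvec().round(3),'F',s['ft_force'].round(1),'w',round(s['width'],4))
E
python3 -c "
from h import *
to([-.119,.075,.13])
for p in [(.4202,.2356),(.4389,.1609)]: pass"
```

```text
t 0.1 now [-0.2221  0.3975  0.2306] shift [-32.25  10.31  10.06] turn [-0.002  0.     0.828] F [ 0.5 -0.3 -0.2] w 0.0853
```

Call:
jog_arm --motion '[0,0,0,0,0,0.14,0,0,0,0,0,0,0.14,0,0,0,0,0,0,0.14,0,0,0,0,0,0,0.14,0,0,0,0,0,0,0.14,0,0,0,0,0,0,0.13,0]' --newtons 30

```text
time: 0.7
position: [0.2429, 0.4931, 0.2308]
tcp_rot: [0.0, 0.603, 0.798, -0.001]
ft_force: [-0.3, 1.4, 0.1]
width: 0.0002
finger_force: 0.0
```

Call:
jog_arm --motion '[-3,1,0.5,0,0,0,0,-3,1,0.5,0,0,0,0,-3,1,1,0,0,0,0,-3,1,1,0,0,0,0,-3,1,1,0,0,0,0,-3,1,1,0,0,0,0,-3,1,1,0,0,0,0,-3,1,1,0,0,0,0,-3,1,1,0,0,0,0,-3,1,1,0,0,0,0,-2.2,0.3,1,0,0,0,0,0,0,0,0,0,0,0]'

```text
time: 1.9
position: [0.432, 0.2106, 0.1298]
tcp_rot: [-0.001, 0.602, 0.799, -0.001]
ft_force: [0.1, 1.1, 0.5]
width: -0.0002
finger_force: 0.0
```

```bash
python3 -c "
from h import *
to([-.119,.075,.066])
a,_=shot('top','t1');b,_=shot('scene','s1')
a=a[220:300,220:320];b=b[130:230,290:390]
cv2.imwrite('pics/c1.png',cv2.hconcat([cv2.resize(a,(500,400),interpolation=cv2.INTER_CUBIC) ,cv2.resize(b,(400,400),interpolation=cv2.INTER_CUBIC)][0:2])[:, :800] if 0 else cv2.hconcat([cv2.resize(a,(450,360)),cv2.resize(b,(350,360))]))
"
```

```text
t 1.9 now [-0.1198  0.0733  0.1298] shift [0.17 0.08 6.38] turn [-0.003  0.001 -0.005] F [0.1 1.1 0.5] w -0.0002
```

View pics/c1.png

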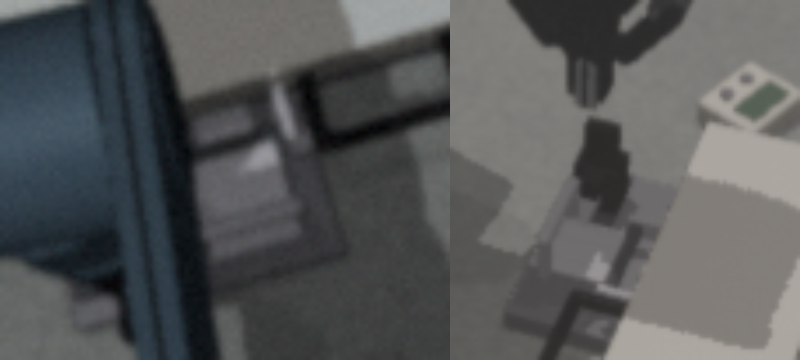

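The scene crop shows the closed fingers above the gap beside the black fin, with the arm hiding it from above. Lowering and pushing +y.

Call:
jog_arm --motion '[0.1,0,2,0,0,0,0,0,0,2,0,0,0,0,0,0,1.2,0,0,0,0,0,0,0.9,0,0,0,0,0,0,0,0,0,0,0]'

```text
time: 2.5
position: [0.4307, 0.2143, 0.0695]
tcp_rot: [-0.001, 0.6, 0.8, -0.001]
ft_force: [-0.6, -0.1, 0.3]
width: -0.0003
finger_force: 0.0
```

Call:
jog_arm --motion '[0.5,0,0,0,0,0,0,0.4,0,0,0,0,0,0,0.4,0,0,0,0,0,0,0.4,0,0,0,0,0,0,0.4,0,0,0,0,0,0,0.3,0,0,0,0,0,0,0.2,0,0,0,0,0,0,0,0,0,0,0,0,0]'

```text
time: 3.3
position: [0.4242, 0.2392, 0.0703]
tcp_rot: [-0.0, 0.6, 0.8, 0.0]
ft_force: [0.3, 0.3, 0.8]
width: 0.0
finger_force: 0.0
```

Call:
jog_arm --motion '[0.2,0,0,0,0,0,0,0.2,0,0,0,0,0,0,0.1,0,0,0,0,0,0]'

```text
time: 3.6
position: [0.4236, 0.2414, 0.0703]
tcp_rot: [0.002, 0.6, 0.8, -0.002]
ft_force: [2.3, -14.5, 2.1]
width: 0.0002
finger_force: 7.6
```

Call:
jog_arm --motion '[0.1,0,0,0,0,0,0,0.1,0,0,0,0,0,0,0,0,0,0,0,0,0]'

```text
time: 3.9
position: [0.4235, 0.2418, 0.0704]
tcp_rot: [0.002, 0.6, 0.8, -0.002]
ft_force: [5.3, -19.1, 4.5]
width: -0.0001
finger_force: 9.9
```

Call:
jog_arm --motion '[-1.2,0,-1,0,0,0,0,0,0,-3,0,0,0,0,0,0,-3,0,0,0,3,-3,-0.2,0,0,0,0,3,-3,-0.3,0,0,0,0,3,-1.1,0,0,0,0,0,3,0,0,0,0,0,0,3]' --newtons 30

```text
time: 4.6
position: [0.441, 0.1637, 0.1404]
tcp_rot: [-0.0, 0.601, 0.799, 0.0]
ft_force: [0.1, 1.3, 0.1]
width: 0.0302
finger_force: 0.0
```

```bash
python3 -c "
from h import *
to([-.125,.023,.058])
b,_=shot('scene','s2')
b=b[120:240,270:410]
cv2.imwrite('pics/c2.png',cv2.resize(b,(700,600),interpolation=cv2.INTER_CUBIC))
"
```

```text
t 4.6 now [-0.1242  0.0258  0.1404] shift [-0.28 -0.08  8.24] turn [ 0.    -0.001 -0.004] F [0.1 1.3 0.1] w 0.0302
```

View pics/c2.png

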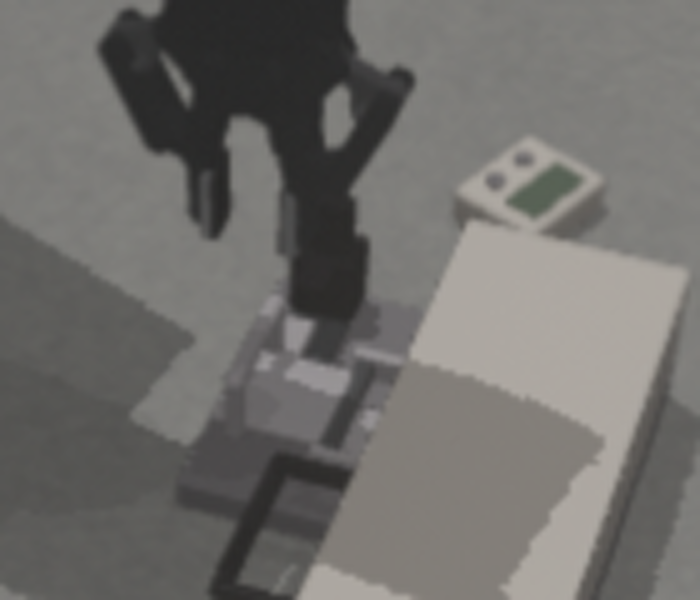

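The picture shows the fingers, 30 mm apart, straddling the bar's plane; the latch plate is at about (300,385). Lowering and gripping.

Call:
jog_arm --motion '[-0.3,0,3,0,0,0,3,0,0,3,0,0,0,3,0,0,1,0,0,0,3,0,0,1,0,0,0,3,0,0,0,0,0,0,3,0,0,0,0,0,0,0,0,0,0,0,0,0,0,0,0,0,0,0,0,0,0,0,0,0,0,0,0]' --newtons 25

```text
time: 5.55
position: [0.4418, 0.1618, 0.0611]
tcp_rot: [0.0, 0.6, 0.8, 0.0]
ft_force: [-2.4, 0.2, 4.6]
width: 0.0087
finger_force: 25.3
```

Call:
jog_arm --motion '[0,0.24,-0.33,0,0,0,0,0,0.26,-0.31,0,0,0,0,0,0.29,-0.29,0,0,0,0,0,0.3,-0.27,0,0,0,0,0,0.32,-0.24,0,0,0,0,0,0.34,-0.22,0,0,0,0,0,0.36,-0.19,0,0,0,0,0,0.37,-0.17,0,0,0,0,0,0.38,-0.13,0,0,0,0,0,0.39,-0.11,0,0,0,0,0,0,0,0,0,0,0]'

```text
time: 6.65
position: [0.473, 0.1709, 0.0837]
tcp_rot: [-0.0, 0.6, 0.8, 0.0]
ft_force: [-4.5, -0.2, 7.5]
width: 0.0089
finger_force: 25.7
```

Call:
jog_arm --motion '[0,0.4,-0.07,0,0,0,0,0,0.2,-0.03,0,0,0,0,0,0,0,0,0,0,0]'

```text
time: 6.95
position: [0.4788, 0.1726, 0.0842]
tcp_rot: [0.0, 0.6, 0.8, 0.0]
ft_force: [-4.3, 0.7, 4.6]
width: 0.0089
finger_force: 25.8
```

```bash
python3 -c "
from h import *
to([-.09,.023,.085])
b,_=shot('scene','s3')
b=b[120:240,270:410]
cv2.imwrite('pics/c3.png',cv2.resize(b,(560,480),interpolation=cv2.INTER_CUBIC))
"
```

```text
t 7.0 now [-0.0855  0.0237  0.0842] shift [-0.07 -0.45 -0.08] turn [ 0.    -0.    -0.001] F [-4.3  0.7  4.6] w 0.0089
```

View pics/c3.png

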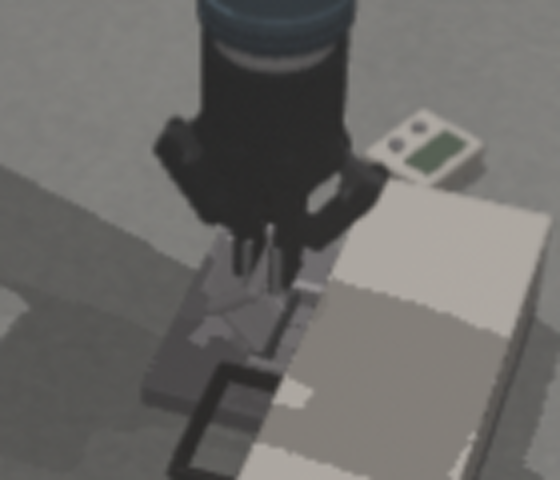

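The latch bar is up in the fingers (270,235), at about 0.87 rad. Releasing and going to the lid bar.

Call:
jog_arm --motion '[0,0,0,0,0,0,2,0,0,0,0,0,0,2,0,0,-3,0,0,0,2,0,0,-4,0,0,0,2,-3,-0.3,0,0,0,0,3,-3,-0.3,0,0,0,0,3,-3,-0.4,0,0,0,0,3,0,0,4,0,0,0,3,0,0,3,0,0,0,3,0,0,0,0,0,0,3]'

```text
time: 8.0
position: [0.4915, 0.0827, 0.0806]
tcp_rot: [-0.003, 0.601, 0.799, -0.002]
ft_force: [-0.8, 0.3, -0.6]
width: 0.0305
finger_force: 0.0
```

```bash
python3 -c "
from h import *
to([-.096,-.066,.040])
b,d=shot('scene','s4')
P=cloud('scene',d);q=(P[...,:2]-O)@C
m=(d>0)&(P[...,2]>.045)&(P[...,2]<.075)&(q[...,0]<-.08)&(q[...,0]>-.12)&(q[...,1]<-.02)&(q[...,1]>-.12)
print(m.sum(),np.percentile(q[m],[5,50,95],axis=0).round(3),np.percentile(P[m][:,2],[50,95]).round(3))
b=b[120:260,270:410]
cv2.imwrite('pics/c4.png',cv2.resize(b,(560,560),interpolation=cv2.INTER_CUBIC))
"
```

```text
t 8.0 now [-0.0985 -0.0661  0.0806] shift [0.01 0.25 4.06] turn [-0.007 -0.002 -0.002] F [-0.8  0.3 -0.6] w 0.0305
124 [[-0.098 -0.11 ]
 [-0.092 -0.086]
 [-0.082 -0.046]] [0.06  0.063]
```

View pics/c4.png

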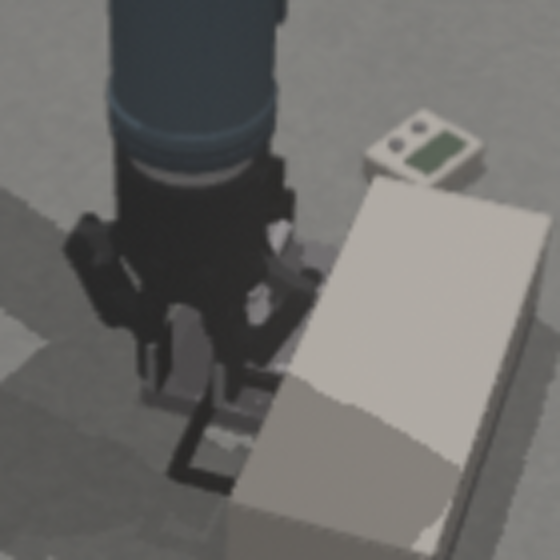

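Call:
jog_arm --motion '[0,0.2,1,0,0,0,3,0,0,1.5,0,0,0,3,0,0,1,0,0,0,3,0,0,0.5,0,0,0,3,0,0,0,0,0,0,0,0,0,0,0,0,0,0,0,0,0,0,0,0,0,0,0,0,0,0,0,0,0,0,0,0,0,0,0]' --newtons 30

```text
time: 8.95
position: [0.496, 0.0838, 0.0442]
tcp_rot: [0.0, 0.6, 0.8, 0.0]
ft_force: [-1.8, 0.3, 1.3]
width: 0.0084
finger_force: 29.4
```

Call:
jog_arm --motion '[0,0.15,-0.75,0,0,0,0,0,0.19,-0.74,0,0,0,0,0,0.23,-0.73,0,0,0,0,0,0.26,-0.71,0,0,0,0,0,0.3,-0.7,0,0,0,0,0,0.33,-0.69,0,0,0,0,0,0.37,-0.67,0,0,0,0,0,0.4,-0.65,0,0,0,0,0,0.43,-0.63,0,0,0,0,0,0.46,-0.6,0,0,0,0,0,0.49,-0.58,0,0,0,0,0,0.52,-0.56,0,0,0,0]'

```text
time: 10.15
position: [0.5338, 0.0949, 0.1246]
tcp_rot: [-0.001, 0.6, 0.8, -0.002]
ft_force: [-8.4, -3.2, 2.0]
width: 0.0084
finger_force: 29.3
```

Call:
jog_arm --motion '[0,0.55,-0.53,0,0,0,0,0,0.57,-0.5,0,0,0,0,0,0.6,-0.47,0,0,0,0,0,0.62,-0.44,0,0,0,0,0,0.64,-0.41,0,0,0,0,0,0.66,-0.38,0,0,0,0,0,0.68,-0.34,0,0,0,0,0,0.7,-0.31,0,0,0,0,0,0.71,-0.27,0,0,0,0,0,0.72,-0.24,0,0,0,0,0,0.74,-0.2,0,0,0,0,0,0.74,-0.16,0,0,0,0]'

```text
time: 11.35
position: [0.6127, 0.1179, 0.1683]
tcp_rot: [0.001, 0.6, 0.8, 0.001]
ft_force: [-4.7, 0.8, 6.5]
width: 0.0087
finger_force: 31.4
```

Call:
jog_arm --motion '[0,0.75,-0.13,0,0,0,0,0,0.76,-0.09,0,0,0,0,0,0.76,-0.05,0,0,0,0,0,0.76,-0.01,0,0,0,0,0,0.76,0.03,0,0,0,0,0,0.76,0.06,0,0,0,0,0,0.75,0.1,0,0,0,0,0,0.75,0.14,0,0,0,0,0,0.74,0.18,0,0,0,0,0,0.73,0.21,0,0,0,0,0,0,0,0,0,0,0]'

```text
time: 12.45
position: [0.6852, 0.1391, 0.1611]
tcp_rot: [0.0, 0.6, 0.8, 0.001]
ft_force: [1.0, 4.9, -1.6]
width: 0.0085
finger_force: 32.4
```

Call:
jog_arm --motion '[0,0.5,0.17,0,0,0,0,0,0.3,0.11,0,0,0,0,0,0.2,0.1,0,0,0,0,0,0,0,0,0,0,0]'

```text
time: 12.85
position: [0.6911, 0.1408, 0.1588]
tcp_rot: [-0.002, 0.6, 0.8, -0.002]
ft_force: [-11.7, 1.3, 8.1]
width: 0.0084
finger_force: 33.3
```

```bash
python3 -c "
from h import *
to([.108,-.066,.16])"
```

```text
t 12.8 now [ 0.1094 -0.0664  0.1588] shift [ 0.04 -0.14 -0.12] turn [-0.006 -0.    -0.001] F [-11.7   1.3   8.1] w 0.0084
```

Call:
jog_arm --motion '[0,0,0,0,0,0,2,0,0,0,0,0,0,2,0,0,-3,0,0,0,2,0,0,-4,0,0,0,2,-4,0,-2,0,0,0,6,-5,-1,0,0,0,0,7,-5,-3,0,0,0,0,7,-5,-3,0,0,0,0,7,0,0,0,0,0,0,7]'

```text
time: 13.75
position: [0.6829, -0.0517, 0.2484]
tcp_rot: [0.001, 0.603, 0.797, -0.002]
ft_force: [0.8, -1.4, 1.5]
width: 0.07
finger_force: 0.0
```

```bash
python3 -c "
from h import *
a,d=shot('top','t5');b,_=shot('scene','s5')
to([0,0,.1])
for p in [(.6389,-.1276),(.6436,-.2404),(.5251,-.258),(.4413,-.2498),(.4305,-.1319),(.4915,-.4005)]: print(case(p).round(4))
P=cloud('top',d);m=(abs(P[...,2]-.047)<.006)&(P[...,1]<-.08)&(P[...,1]>-.31)&(P[...,0]<.7)&(d>0)
n,l,s,c=cv2.connectedComponentsWithStats(m.astype(np.uint8))
for i in range(1,n):
  if s[i,4]>60: print(s[i,4],c[i].round(),P[l==i].mean(0).round(4))
cv2.imwrite('pics/c5.png',cv2.hconcat([cv2.resize(a[130:330,190:350],(400,500)),cv2.resize(b[90:290,290:450],(400,500))]))
"
```

```text
t 13.8 now [ 0.05   -0.2436  0.2484] shift [24.36 -5.   14.84] turn [ 0.001  0.001 -0.005] F [0.1 1.1 0. ] w 0.07
[-0.0161 -0.3093]
[-0.0432 -0.4189]
[-0.1619 -0.4025]
[-0.24   -0.3712]
[-0.2173 -0.255 ]
[-0.2341 -0.5299]
309 [438. 187.] [ 0.6427 -0.24    0.0478]
313 [446. 234.] [ 0.5242 -0.2563  0.0477]
329 [445. 268.] [ 0.4416 -0.251   0.048 ]
289 [397. 274.] [ 0.4284 -0.131   0.0481]
312 [452. 305.] [ 0.3515 -0.2632  0.0481]
```

View pics/c5.png

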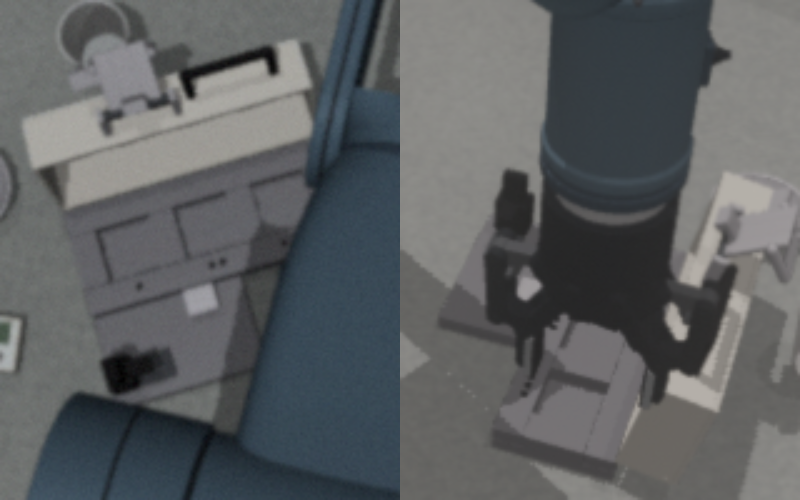

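The lid stands fully open with the latch still lifted at (130,80). The pockets are exposed, with one stud at (140,287), two at (217,262) and three at (285,243), so pocket 1 is at about (145,247). First pot next.

Call:
jog_arm --motion '[-3.3,-3.3,2,0,0,0,7,-3.3,-3.3,3,0,0,0,7,0,0,4,0,0,0,7,0,0,4,0,0,0,7,0,0,4,0,0,0,7,0,0,3,0,0,0,7,0,0,2,0,0,0,7,0,0,1,0,0,0,7,0,0,0,0,0,0,7]'

```text
time: 14.75
position: [0.6409, -0.1195, 0.0201]
tcp_rot: [-0.001, 0.6, 0.8, -0.0]
ft_force: [0.0, -0.3, -0.3]
width: 0.0699
finger_force: 0.0
```

```bash
python3 -c "
from h import *
d=np.load('pics/t5.npy')
for u,v in [(248,228.8),(278.4,220)]: print('pk',case(pt('top',d,u,v,.014)).round(4), case(pt('top',d,u,v,.028)).round(4), pt('top',d,u,v).round(4))
P=cloud('top',d);q=(P[...,:2]-O)@C
# pocket extents from depth along y at x=0 and along x at y=.09
g=(abs(q[...,0])<.012)&(d>0)&(P[...,2]<.035)
o=np.argsort(q[g][:,1]);print([(round(a*1000),round(b*1000)) for a,b in zip(q[g][o][:,1],P[g][o][:,2])][::4])
to([-.0161,-.3093,.018])"
```

```text
pk [-0.0021  0.0641  0.014 ] [-0.0049  0.0628  0.028 ] [0.5477 0.2349 0.0127]
pk [-0.0027 -0.0153  0.014 ] [-0.0055 -0.0158  0.028 ] [0.5696 0.1585 0.0124]
[(-1062, 2), (-1059, 2), (-1057, -4), (-1056, -4), (-1054, 0), (-1052, 6), (-1050, -3), (-1049, 2), (-1047, 1), (-1045, -2), (-1044, 5), (-1041, 2), (-1040, 1), (-1039, 3), (-1037, -1), (-1035, 5), (-1034, 1), (-1032, 3), (-1029, 1), (-1028, -1), (-1026, 0), (-1026, 2), (-1025, 6), (-1024, -2), (-1022, 3), (-1020, 8), (-1019, 3), (-1017, -2), (-1015, -2), (-1014, 4), (-1011, -3), (-1009, 1), (-1009, -2), (-1008, 0), (-1007, -1), (-1005, -6), (-1003, -2), (-1001, 4), (-1000, 4), (-997, -1), (-996, -8), (-995, -1), (-993, 2), (-992, 2), (-990, 2), (-990, 1), (-988, -4), (-986, 3), (-985, 2), (-984, -2), (-982, 2), (-980, -1), (-978, 0), (-977, 1), (-976, 0), (-975, 1), (-973, 2), (-971, 6), (-970, 4), (-969, 1), (-967, -4), (-965, 0), (-963, 3), (-962, -3), (-961, -1), (-960, 0), (-958, 5), (-957, 6), (-957, 30), (-955, -2), (-954, 3), (-954, 24), (-953, 5), (-951, 3), (-949, 4), (-949, 2), (-947, 4), (-945, 1), (-944, 2), (-942, 0)
[... 12329 characters left out ...]
, 1), (684, 1), (685, -5), (687, 2), (688, 0), (689, -3), (691, 0), (692, 0), (694, 4), (696, -3), (696, -7), (698, 0), (699, 3), (700, 2), (701, 5), (702, 1), (704, -3), (706, -2), (707, -2), (709, -3), (709, 0), (710, 2), (712, 3), (714, -1), (715, 5), (715, -4), (716, -4), (719, 0), (721, -1), (721, 1), (723, -3), (724, 4), (726, 1), (727, -2), (729, 0), (729, 32), (731, 4), (731, 27), (732, 1), (732, 18), (733, 0), (734, 26), (734, 24), (734, 28), (735, 6), (735, 2), (736, -4), (736, 29), (737, 1), (737, 12), (737, 21), (738, 2), (739, 12), (741, -1), (742, 0), (744, 0)]
t 14.8 now [-0.0118 -0.3021  0.0201] shift [-0.72 -0.43  0.21] turn [-0.002 -0.002  0.   ] F [ 0.  -0.3 -0.3] w 0.0699
```

Call:
jog_arm --motion '[-0.7,-0.4,0.1,0,0,0,7,0,0,0,0,0,0,4,0,0,0,0,0,0,4,0,0,0,0,0,0,4,0,0,0,0,0,0,4,0,0,0,0,0,0,4]' --newtons 30

```text
time: 15.35
position: [0.6405, -0.1296, 0.0224]
tcp_rot: [0.002, 0.6, 0.8, 0.0]
ft_force: [-0.8, -1.4, 7.0]
width: 0.049
finger_force: 31.4
```

```bash
python3 -c "
from h import *
d=np.load('pics/t5.npy');P=cloud('top',d);q=(P[...,:2]-O)@C
for y0 in (.08,0):
  g=(abs(q[...,1]-y0)<.02)&(d>0)&(abs(q[...,0])<.06)&(P[...,2]<.035)
  x=q[g][:,0];z=P[g][:,2]
  print([(int(a),round(1000*np.median(z[(x*1000>=a)&(x*1000<a+3)]))) for a in range(-54,52,3) if ((x*1000>=a)&(x*1000<a+3)).any()])
to([-.0161,-.3093,.018])"
```

```text
[(-54, 27), (-51, 28), (-48, 30), (-45, 28), (-42, 27), (-39, 29), (-36, 28), (-33, 28), (-30, 27), (-27, 14), (-24, 12), (-21, 11), (-18, 13), (-15, 12), (-12, 12), (-9, 11), (-6, 12), (-3, 11), (0, 13), (3, 13), (6, 12), (9, 12), (12, 12), (15, 13), (18, 11), (21, 11), (24, 15), (27, 26), (30, 28), (33, 27), (36, 28), (39, 28), (42, 28), (45, 27), (48, 27), (51, 29)]
[(-54, 29), (-51, 29), (-48, 29), (-45, 29), (-42, 29), (-39, 28), (-36, 29), (-33, 28), (-30, 26), (-27, 14), (-24, 12), (-21, 11), (-18, 11), (-15, 12), (-12, 13), (-9, 12), (-6, 13), (-3, 13), (0, 12), (3, 11), (6, 13), (9, 12), (12, 11), (15, 12), (18, 11), (21, 13), (24, 17), (27, 26), (30, 28), (33, 28), (36, 29), (39, 28), (42, 29), (45, 28), (48, 28), (51, 27)]
t 15.3 now [-0.0151 -0.3117  0.0224] shift [ 0.24 -0.1   0.44] turn [ 0.002  0.002 -0.002] F [-0.8 -1.4  7. ] w 0.049
```

Call:
jog_arm --motion '[0,0,-2,0,0,0,4,0,0,-3,0,0,0,4,0,0,-3,0,0,0,4,0,0,0,0,0,0,4,0,0,0,0,0,0,4]' --newtons 40

```text
time: 15.85
position: [0.6397, -0.1288, 0.1015]
tcp_rot: [0.001, 0.6, 0.8, 0.0]
ft_force: [-0.7, -0.1, -1.0]
width: 0.0491
finger_force: 41.4
```

```bash
cat >> h.py <<'E'
def weigh(n=8):
    f=[]
    for _ in range(n): snapshot('top');s=read_state();f.append(np.r_[s['ft_force'],s['joint_efforts'][1:3]])
    f=np.array(f);print('mean F, efforts',f.mean(0).round(2),'sd',f.std(0).round(2))
E
python3 -c "
from h import *
weigh(); to([0,.08,.10])"
```

```text
mean F, efforts [ 5.000e-02  7.000e-02 -2.500e-01 -5.864e+01 -2.691e+01] sd [0.65 0.39 0.4  0.55 0.39]
t 16.2 now [-0.0163 -0.3103  0.0997] shift [ 3.903e+01  1.630e+00 -3.000e-02] turn [-0.001 -0.001 -0.002] F [ 0.   0.3 -0. ] w 0.0487
```

Fz is about -0.25 N, so this pot is empty and goes to the tray. Pocket centres confirmed at case (0, 80/0/-80) mm.

Call:
jog_arm --motion '[-3,-2,-1,0,0,0,4,-4,-2.5,0,0,0,0,4,-4,-2.5,0,0,0,0,4,-4,-2.5,0,0,0,0,4,-4,-2.5,0,0,0,0,4,-4,-2.5,0,0,0,0,4,-3,-1.5,1,0,0,0,4,0,0,0,0,0,0,4]'

```text
time: 17.05
position: [0.5558, -0.428, 0.0987]
tcp_rot: [-0.0, 0.602, 0.798, -0.001]
ft_force: [-0.5, -0.3, -1.1]
width: 0.0486
finger_force: 41.5
```

```bash
python3 -c "
from h import *
to([-.1766,-.5701,.0275]); weigh(5)"
```

```text
t 17.1 now [-0.1802 -0.5743  0.0987] shift [0.42 0.36 7.12] turn [-0.002  0.    -0.007] F [-0.5 -0.3 -1.1] w 0.0486
mean F, efforts [  0.32   0.37  -0.36 -62.57 -27.89] sd [0.74 0.46 0.72 0.17 0.29]
```

Call:
jog_arm --motion '[0.4,0.4,2,0,0,0,4,0,0,2.5,0,0,0,4,0,0,1.6,0,0,0,4,0,0,0.8,0,0,0,4,0,0,0.2,0,0,0,4,0,0,0,0,0,0,4,0,0,0,0,0,0,6.2,0,0,0,0,0,0,6.2,0,0,0,0,0,0,6.2]'

```text
time: 18.2
position: [0.5614, -0.4186, 0.0305]
tcp_rot: [0.001, 0.6, 0.8, -0.0]
ft_force: [-0.5, -0.7, -0.1]
width: 0.0622
finger_force: 0.0
```

Call:
jog_arm --motion '[0,0,-2,0,0,0,6.2,0,0,-3,0,0,0,6.5,0,0,-2,0,0,0,7,3.8,0.4,0,0,0,0,7,4,0.4,0,0,0,0,7,4,0.3,0,0,0,0,7,4,0.3,0,0,0,0,7,0,0,0,0,0,0,7]'

```text
time: 19.0
position: [0.5288, -0.2572, 0.0998]
tcp_rot: [-0.002, 0.599, 0.801, 0.001]
ft_force: [0.1, -0.3, -0.8]
width: 0.0697
finger_force: 0.0
```

```bash
cat >> h.py <<'E'
def pots(tag):
    a,d=shot('top',tag);P=cloud('top',d);m=(abs(P[...,2]-.048)<.009)&(P[...,1]<-.08)&(P[...,1]>-.47)&(P[...,0]<.7)&(P[...,0]>.25)&(d>0)
    n,l,s,c=cv2.connectedComponentsWithStats(m.astype(np.uint8))
    for i in range(1,n):
        if s[i,4]>100: w=P[l==i].mean(0);print(s[i,4],c[i].round(),w.round(4),'case',case(w).round(4),'col',a[l==i].mean(0).round())
E
python3 -c "
from h import *
pots('t6');to([-.1619,-.4025,.018])"
```

```text
324 [438. 187.] [ 0.6426 -0.2399  0.0481] case [-0.044  -0.4181  0.0481] col [116. 119. 120.]
299 [397. 274.] [ 0.4285 -0.1307  0.0479] case [-0.2189 -0.2532  0.0479] col [115. 119. 120.]
330 [489. 335.] [ 0.2761 -0.3532  0.0483] case [-0.4276 -0.424   0.0483] col [17. 16. 16.]
t 19.1 now [-0.1578 -0.4059  0.1002] shift [ 0.34 -0.41  8.22] turn [-0.    -0.     0.001] F [ 0.8 -0.5 -0.5] w 0.0695
```

Call:
jog_arm --motion '[0.4,-0.4,2,0,0,0,7,0,0,3,0,0,0,7,0,0,2,0,0,0,7,0,0,1,0,0,0,7,0,0,0,0,0,0,7,0,0,0,0,0,0,4,0,0,0,0,0,0,4,0,0,0,0,0,0,4,0,0,0,0,0,0,4,0,0,0,0,0,0,4]'

```text
time: 20.05
position: [0.5265, -0.2607, 0.021]
tcp_rot: [0.002, 0.6, 0.8, -0.0]
ft_force: [1.5, -1.3, 7.4]
width: 0.049
finger_force: 42.0
```

Call:
jog_arm --motion '[0,0,-2,0,0,0,4,0,0,-3,0,0,0,4,0,0,-3,0,0,0,4,0,0,0,0,0,0,4,0,0,0,0,0,0,4]'

```text
time: 20.55
position: [0.5253, -0.2595, 0.0997]
tcp_rot: [0.0, 0.6, 0.8, 0.0]
ft_force: [-0.4, 1.3, -2.3]
width: 0.0487
finger_force: 41.9
```

```bash
python3 -c "
from h import *
weigh();to([0,.08,.12])"
```

```text
mean F, efforts [ 2.400e-01  2.000e-02 -1.960e+00 -5.248e+01 -2.604e+01] sd [0.12 0.5  0.38 0.51 0.38]
t 20.9 now [-0.1624 -0.404   0.0987] shift [48.4  16.24 -2.13] turn [-0.001 -0.001 -0.002] F [ 0.4 -0.4 -1.5] w 0.0486
```

Fz is -1.96 N, so this one is full and goes in pocket 1.

Call:
jog_arm --motion '[2.4,1,-1,0,0,0,4,4,1.4,-1,0,0,0,4,4.2,1.4,0,0,0,0,4,4.2,1.4,0,0,0,0,4,4.2,1.4,0,0,0,0,4,4.2,1.4,0,0,0,0,4,4.2,1.4,0,0,0,0,4,4.2,1.4,0,0,0,0,4,4.2,1.4,0,0,0,0,4,4.2,1.4,0,0,0,0,4,4.2,1.4,0,0,0,0,4,4,1.2,0,0,0,0,4]'

```text
time: 22.15
position: [0.5462, 0.2504, 0.1194]
tcp_rot: [-0.0, 0.6, 0.8, 0.0]
ft_force: [0.8, 0.0, -1.5]
width: 0.0487
finger_force: 42.0
```

Call:
jog_arm --motion '[0,0,2,0,0,0,4,0,0,2,0,0,0,4,0,0,0,0,0,0,4]'

```text
time: 22.45
position: [0.5438, 0.2483, 0.0764]
tcp_rot: [-0.002, 0.6, 0.8, -0.003]
ft_force: [0.1, -0.0, -2.0]
width: 0.0491
finger_force: 42.0
```

```bash
python3 -c "
from h import *
to([0,.08,.035]);weigh(2)
b,d=shot('scene','s7');P=cloud('scene',d);q=(P[...,:2]-O)@C
s=read_state();z0=s['position'][2]-.022
m=(d>0)&(abs(q[...,0])<.04)&(abs(q[...,1]-.08)<.05)&(P[...,2]>z0+.003)&(P[...,2]<z0+.05)&(b.min(-1)>85)
print(m.sum(),z0,[np.percentile(k,[1,5,50,95,99]).round(4) for k in (q[m][:,0],q[m][:,1],P[m][:,2])])
v,u=np.where(m);print(u.min(),u.max(),v.min(),v.max())
cv2.imwrite('pics/c7.png',cv2.resize(b[80:240,300:460],(560,560),interpolation=cv2.INTER_CUBIC))
"
```

```text
t 22.4 now [-0.0018  0.0782  0.0764] shift [0.18 0.18 4.14] turn [-0.006 -0.    -0.   ] F [ 0.1 -0.  -2. ] w 0.0491
mean F, efforts [-4.000e-02  4.000e-01 -1.500e+00 -5.274e+01 -2.449e+01] sd [0.16 0.2  0.27 0.1  0.11]
394 0.058151213531034786 [array([-0.0217, -0.017 ,  0.0035,  0.0207,  0.0233]), array([0.056 , 0.0577, 0.0663, 0.1002, 0.1048]), array([0.0623, 0.0658, 0.1048, 0.1079, 0.1081])]
365 396 168 196
```

View pics/c7.png

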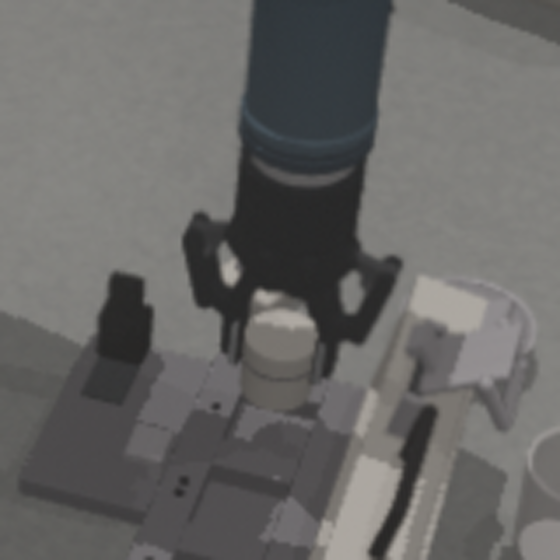

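The picture shows the pot upright in the fingers over pocket 1, cap at (280,320), its middle about 2 mm to +y of the TCP. Lowering.

Call:
jog_arm --motion '[0.05,0.15,1.5,0,0,0,4,0,0,1,0,0,0,4,0,0,0.5,0,0,0,4,0,0,0.4,0,0,0,4,0,0,0,0,0,0,4]'

```text
time: 23.1
position: [0.5472, 0.249, 0.0448]
tcp_rot: [-0.0, 0.6, 0.8, -0.001]
ft_force: [-0.3, -0.3, -1.9]
width: 0.049
finger_force: 42.0
```

Call:
jog_arm --motion '[0,0,0.4,0,0,0,4,0,0,0.3,0,0,0,4,0,0,0,0,0,0,4]'

```text
time: 23.4
position: [0.5474, 0.2492, 0.0382]
tcp_rot: [-0.0, 0.6, 0.8, -0.0]
ft_force: [-0.2, 0.2, -2.0]
width: 0.0488
finger_force: 42.0
```

Call:
jog_arm --motion '[0,-0.1,0.3,0,0,0,4,0,0,0.2,0,0,0,4,0,0,0,0,0,0,4]'

```text
time: 23.7
position: [0.5464, 0.2489, 0.0333]
tcp_rot: [-0.0, 0.6, 0.8, -0.0]
ft_force: [-0.3, 0.7, -1.6]
width: 0.0486
finger_force: 42.0
```

Call:
jog_arm --motion '[0,0,0,0,0,0,5.8,0,0,0,0,0,0,6.2,0,0,0,0,0,0,6.2,0,0,-2,0,0,0,6.2,0,0,-3,0,0,0,6.2,0,0,-3,0,0,0,6.2,-4,-2,0,0,0,0,7,-4,-2,0,0,0,0,7,-4,-3,0,0,0,0,7,-4,-3,0,0,0,0,7,-4,-3,0,0,0,0,7,-4,-3,0,0,0,0,7]'

```text
time: 24.9
position: [0.4594, -0.0278, 0.114]
tcp_rot: [0.001, 0.6, 0.8, 0.0]
ft_force: [-0.3, -1.6, 1.0]
width: 0.0698
finger_force: 0.0
```

```bash
cat >> h.py <<'E'
def inpk(b,d,y0):
    "pot standing in a pocket, by scene depth: cap top z and y-range"
    P=cloud('scene',d);q=(P[...,:2]-O)@C
    m=(d>0)&(abs(q[...,0])<.035)&(abs(q[...,1]-y0)<.036)&(P[...,2]>.035)&(P[...,2]<.09)
    if m.sum()<30: print('no pot',m.sum());return
    t=m&(P[...,2]>np.percentile(P[m][:,2],60)-.004);print('pot',m.sum(),'top z',np.median(P[t][:,2]).round(4),'xy',q[t].mean(0).round(4),'sd z',P[t][:,2].std().round(4))
E
python3 -c "
from h import *
b,d=shot('scene','s8');inpk(b,d,.08);pots('t8');to([-.2185,-.254,.018])"
```

```text
pot 395 top z 0.0605 xy [0.0018 0.0806] sd z 0.0017
321 [438. 187.] [ 0.6426 -0.2398  0.0479] case [-0.044  -0.4181  0.0479] col [149. 153. 149.]
313 [509. 220.] [ 0.5581 -0.4149  0.0516] case [-0.1742 -0.5624  0.0516] col [145. 149. 145.]
339 [445. 268.] [ 0.4416 -0.2507  0.0482] case [-0.2399 -0.3721  0.0482] col [152. 154. 150.]
331 [452. 305.] [ 0.3518 -0.263   0.0482] case [-0.3297 -0.3587  0.0482] col [111. 113.  32.]
335 [489. 335.] [ 0.2761 -0.3529  0.0477] case [-0.4275 -0.4237  0.0477] col [16. 14. 14.]
t 25.0 now [-0.162  -0.1662  0.114 ] shift [-8.78 -5.65  9.6 ] turn [-0.001  0.002 -0.008] F [-0.   1.4  0.3] w 0.0701
```

Call:
jog_arm --motion '[-3,-2,0,0,0,0,7,-3,-2,0,0,0,0,7,-2.6,-1.6,1,0,0,0,7,0,0,3,0,0,0,7,0,0,3,0,0,0,7,0,0,2,0,0,0,7,0,0,0.6,0,0,0,7,0,0,0,0,0,0,7]'

```text
time: 25.8
position: [0.4303, -0.1238, 0.0172]
tcp_rot: [-0.001, 0.6, 0.8, -0.0]
ft_force: [-0.7, 0.7, -0.7]
width: 0.07
finger_force: 0.0
```

```bash
python3 -c "
from h import *
to([-.2183,-.254,.018])"
```

```text
t 25.8 now [-0.2152 -0.2471  0.0172] shift [-0.69 -0.31 -0.08] turn [-0.001 -0.001 -0.001] F [-0.7  0.7 -0.7] w 0.07
```

Call:
jog_arm --motion '[-0.6,-0.3,-0.2,0,0,0,7,0,0,0,0,0,0,7,0,0,0,0,0,0,4,0,0,0,0,0,0,4,0,0,0,0,0,0,4,0,0,0,0,0,0,4,0,0,0,0,0,0,4]'

```text
time: 26.5
position: [0.4298, -0.1315, 0.0207]
tcp_rot: [0.001, 0.6, 0.8, 0.0]
ft_force: [0.0, 1.1, 8.1]
width: 0.0486
finger_force: 40.3
```

Call:
jog_arm --motion '[0,0,-2,0,0,0,4,0,0,-3,0,0,0,4,0,0,-3,0,0,0,4,0,0,0,0,0,0,4,0,0,0,0,0,0,4]'

```text
time: 27.0
position: [0.4292, -0.131, 0.0999]
tcp_rot: [0.001, 0.6, 0.8, 0.0]
ft_force: [-0.8, 0.3, -2.5]
width: 0.049
finger_force: 42.7
```

```bash
python3 -c "
from h import *
weigh();to([0,0,.12])"
```

```text
mean F, efforts [ -0.14   0.26  -2.33 -37.66 -23.91] sd [0.32 0.35 0.51 0.35 0.33]
t 27.4 now [-0.2187 -0.2534  0.0989] shift [25.34 21.87 -2.11] turn [-0.001 -0.001 -0.002] F [-0.6 -0.2 -2.8] w 0.0489
```

Full (-2.33 N), so pocket 2.

Call:
jog_arm --motion '[2,2,-1,0,0,0,4,3,2.6,-1,0,0,0,4,3,2.6,0,0,0,0,4,3,2.6,0,0,0,0,4,3,2.6,0,0,0,0,4,3,2.6,0,0,0,0,4,3,2.6,0,0,0,0,4,3,2.5,0,0,0,0,4,2.3,1.7,0,0,0,0,4,0,0,2,0,0,0,4,0,0,2,0,0,0,4,0,0,0,0,0,0,4]'

```text
time: 28.6
position: [0.5652, 0.1729, 0.0761]
tcp_rot: [-0.003, 0.6, 0.8, -0.002]
ft_force: [-0.9, 0.7, -2.2]
width: 0.049
finger_force: 42.7
```

```bash
cat >> h.py <<'E'
def inhand(y0):
    weigh(2);b,d=shot('scene','hand');P=cloud('scene',d);q=(P[...,:2]-O)@C
    s=read_state();z0=s['position'][2]-.021
    m=(d>0)&(abs(q[...,0])<.04)&(abs(q[...,1]-y0)<.05)&(P[...,2]>z0+.003)&(P[...,2]<z0+.05)&(b.min(-1)>85)
    print(m.sum(),z0,[np.percentile(k,[1,5,50,95,99]).round(4) for k in (q[m][:,0],q[m][:,1],P[m][:,2])])
E
python3 -c "
from h import *
inhand(0);to([0,0,.035])"
```

```text
mean F, efforts [-2.000e-02 -3.100e-01 -1.990e+00 -5.234e+01 -2.454e+01] sd [0.27 0.54 0.11 0.11 0.13]
458 0.058984263787514785 [array([-0.0225, -0.018 ,  0.0031,  0.02  ,  0.0226]), array([-0.026 , -0.0252, -0.015 ,  0.0169,  0.0218]), array([0.0626, 0.0665, 0.1054, 0.1085, 0.1088])]
t 28.8 now [ 0.0003 -0.0013  0.08  ] shift [ 0.13 -0.03  4.5 ] turn [ 0.     0.    -0.002] F [-0.  -0.5 -1.5] w 0.0486
```

Call:
jog_arm --motion '[0.15,0,1.8,0,0,0,4,0,0,1,0,0,0,4,0,0,0.5,0,0,0,4,0,0,0.4,0,0,0,4,0,0,0.4,0,0,0,4,0,0,0.3,0,0,0,4,0,0,0,0,0,0,4]'

```text
time: 29.45
position: [0.5673, 0.1742, 0.0353]
tcp_rot: [-0.0, 0.6, 0.8, -0.0]
ft_force: [0.7, 0.3, -2.7]
width: 0.0487
finger_force: 42.7
```

```bash
python3 -c "
from h import *
to([0,0,.033])"
```

```text
t 29.4 now [-0.0001  0.0004  0.0353] shift [-0.04  0.01  0.23] turn [-0.    -0.    -0.002] F [ 0.7  0.3 -2.7] w 0.0487
```

Call:
jog_arm --motion '[0,0,0.2,0,0,0,4,0,0,0,0,0,0,5.8,0,0,0,0,0,0,6.2,0,0,0,0,0,0,6.2,0,0,-2,0,0,0,6.2,0,0,-3,0,0,0,6.2,0,0,-3,0,0,0,6.2,-4,-2.4,0,0,0,0,7,-4,-2.4,0,0,0,0,7,-4,-2.4,0,0,0,0,7,-4,-2.4,0,0,0,0,7,-4,-2.4,0,0,0,0,7]'

```text
time: 30.65
position: [0.5076, -0.0529, 0.1141]
tcp_rot: [0.001, 0.6, 0.8, 0.0]
ft_force: [0.5, -0.1, 0.0]
width: 0.0699
finger_force: 0.0
```

Call:
jog_arm --motion '[-4,-3,0,0,0,0,7,-4,-3,0,0,0,0,7,-4,-3,0,0,0,0,7,-3,-2,0,0,0,0,7,0,0,0,0,0,0,7]'

```text
time: 31.15
position: [0.4435, -0.2308, 0.1142]
tcp_rot: [0.001, 0.602, 0.798, -0.001]
ft_force: [-0.0, 1.1, -0.4]
width: 0.0698
finger_force: 0.0
```

```bash
python3 -c "
from h import *
b,d=shot('scene','s9');inpk(b,d,0);inpk(b,d,.08);pots('t9');to([-.2397,-.372,.018])"
```

```text
pot 432 top z 0.0607 xy [ 0.0003 -0.0011] sd z 0.0016
pot 389 top z 0.0607 xy [0.0018 0.08  ] sd z 0.0016
319 [438. 187.] [ 0.6428 -0.24    0.0483] case [-0.0439 -0.4183  0.0483] col [137. 141. 140.]
281 [509. 219.] [ 0.5605 -0.4164  0.0516] case [-0.1724 -0.5645  0.0516] col [157. 162. 158.]
272 [490. 336.] [ 0.274  -0.3565  0.0483] case [-0.4306 -0.4266  0.0483] col [19. 18. 17.]
t 31.2 now [-0.2309 -0.3498  0.1138] shift [-2.22 -0.88  9.58] turn [ 0.    -0.    -0.004] F [-0.1  0.7  0.1] w 0.0697
```

Call:
jog_arm --motion '[-2.2,-0.9,1,0,0,0,7,0,0,3,0,0,0,7,0,0,3,0,0,0,7,0,0,2,0,0,0,7,0,0,0.5,0,0,0,7,0,0,0,0,0,0,7,0,0,0,0,0,0,4,0,0,0,0,0,0,4,0,0,0,0,0,0,4,0,0,0,0,0,0,4,0,0,0,0,0,0,4]'

```text
time: 32.35
position: [0.4428, -0.25, 0.0201]
tcp_rot: [0.001, 0.6, 0.8, 0.0]
ft_force: [0.8, 2.4, 7.4]
width: 0.0489
finger_force: 41.9
```

Call:
jog_arm --motion '[0,0,-2,0,0,0,4,0,0,-3,0,0,0,4,0,0,-3,0,0,0,4,0,0,0,0,0,0,4,0,0,0,0,0,0,4]'

```text
time: 32.85
position: [0.4419, -0.2499, 0.0991]
tcp_rot: [0.001, 0.6, 0.8, -0.0]
ft_force: [0.0, -0.3, -1.8]
width: 0.0487
finger_force: 42.3
```

```bash
python3 -c "
from h import *
weigh();to([0,-.08,.12]);to([-.3043,-.5328,.0275])"
```

```text
mean F, efforts [ -0.13   0.05  -2.23 -44.2  -24.73] sd [0.49 0.5  0.47 0.4  0.36]
t 33.2 now [-0.2398 -0.3708  0.0978] shift [29.08 23.98 -2.22] turn [-0.001 -0.001 -0.002] F [-0.1  0.8 -2.5] w 0.0492
t 33.2 now [-0.2398 -0.3708  0.0978] shift [-16.2   -6.45   7.03] turn [-0.001 -0.001 -0.002] F [-0.1  0.8 -2.5] w 0.0492
```

Full (-2.23 N), so pocket 3.

Call:
jog_arm --motion '[2,2,-1,0,0,0,4,3.3,2.7,-1,0,0,0,4,3.4,2.7,0,0,0,0,4,3.4,2.8,0,0,0,0,4,3.4,2.8,0,0,0,0,4,3.4,2.8,0,0,0,0,4,3.4,2.8,0,0,0,0,4,3.4,2.8,0,0,0,0,4,3.4,2.6,0,0,0,0,4,0,0,2,0,0,0,4,0,0,2,0,0,0,4,0,0,0,0,0,0,4]'

```text
time: 34.45
position: [0.5884, 0.0974, 0.0752]
tcp_rot: [-0.003, 0.6, 0.8, -0.002]
ft_force: [-1.5, 0.1, -2.0]
width: 0.0487
finger_force: 42.5
```

```bash
python3 -c "
from h import *
inhand(-.08);to([0,-.08,.035])"
```

```text
mean F, efforts [  0.16   0.21  -2.   -52.85 -24.57] sd [0.03 0.36 0.15 0.11 0.13]
492 0.05804884401641848 [array([-0.0212, -0.0162,  0.0035,  0.0211,  0.0231]), array([-0.1067, -0.1056, -0.0948, -0.0642, -0.0594]), array([0.0619, 0.0657, 0.1051, 0.1077, 0.108 ])]
t 34.6 now [ 0.0012 -0.0809  0.079 ] shift [ 0.09 -0.12  4.4 ] turn [ 0.     0.    -0.002] F [-0.1  0.6 -2.4] w 0.049
```

Call:
jog_arm --motion '[0.25,-0.1,1.8,0,0,0,4,0,0,1,0,0,0,4,0,0,0.5,0,0,0,4,0,0,0.4,0,0,0,4,0,0,0.4,0,0,0,4,0,0,0.2,0,0,0,4,0,0,0,0,0,0,4]'

```text
time: 35.3
position: [0.5893, 0.0988, 0.0355]
tcp_rot: [-0.0, 0.6, 0.8, -0.0]
ft_force: [0.0, 0.9, -2.6]
width: 0.0487
finger_force: 42.5
```

```bash
python3 -c "
from h import *
to([0,-.08,.033])"
```

```text
t 35.3 now [-0.0001 -0.0781  0.0355] shift [-0.19  0.01  0.25] turn [-0.    -0.    -0.002] F [ 0.   0.9 -2.6] w 0.0487
```

Call:
jog_arm --motion '[0,0,0.2,0,0,0,4,0,0,0,0,0,0,5.8,0,0,0,0,0,0,6.2,0,0,0,0,0,0,6.2,0,0,-2,0,0,0,6.2,0,0,-3,0,0,0,6.2,0,0,-3,0,0,0,6.2,-4,-0.5,0,0,0,0,7,-4,-0.5,0,0,0,0,7,-4,-0.5,0,0,0,0,7,-4,-0.5,0,0,0,0,7,-4,-0.5,0,0,0,0,7]'

```text
time: 36.5
position: [0.6214, -0.1018, 0.114]
tcp_rot: [0.0, 0.6, 0.8, 0.0]
ft_force: [0.5, 0.4, 0.4]
width: 0.07
finger_force: 0.0
```

Call:
jog_arm --motion '[-4,-0.5,0,0,0,0,7,-4,-0.5,0,0,0,0,7,-4,-0.5,0,0,0,0,7,0,0,0,0,0,0,7]'

```text
time: 36.9
position: [0.6408, -0.2257, 0.1137]
tcp_rot: [0.002, 0.602, 0.798, -0.001]
ft_force: [-0.4, -0.2, -0.6]
width: 0.0698
finger_force: 0.0
```

```bash
python3 -c "
from h import *
b,d=shot('scene','s10')
for y in(.08,0,-.08):inpk(b,d,y)
pots('t10');to([-.0438,-.4187,.018])"
```

```text
pot 394 top z 0.0607 xy [0.0016 0.0803] sd z 0.0016
pot 431 top z 0.0605 xy [ 0.0004 -0.0008] sd z 0.0015
pot 472 top z 0.0605 xy [ 0.0002 -0.081 ] sd z 0.0016
320 [508. 220.] [ 0.5582 -0.4145  0.0515] case [-0.174  -0.5621  0.0515] col [153. 158. 154.]
173 [456. 305.] [ 0.3501 -0.2726  0.0485] case [-0.3339 -0.3675  0.0485] col [112. 112.  33.]
332 [489. 335.] [ 0.2762 -0.353   0.0482] case [-0.4274 -0.4238  0.0482] col [17. 16. 16.]
t 37.0 now [-0.0411 -0.3989  0.1133] shift [-1.98 -0.27  9.53] turn [-0.    -0.001 -0.004] F [0.6 1.4 0.3] w 0.0703
```

Call:
jog_arm --motion '[-2,-0.3,1,0,0,0,7,0,0,3,0,0,0,7,0,0,3,0,0,0,7,0,0,2,0,0,0,7,0,0,0.4,0,0,0,7,0,0,0,0,0,0,7,0,0,0,0,0,0,4,0,0,0,0,0,0,4,0,0,0,0,0,0,4,0,0,0,0,0,0,4,0,0,0,0,0,0,4]'

```text
time: 38.1
position: [0.6442, -0.2401, 0.0215]
tcp_rot: [0.002, 0.6, 0.8, 0.0]
ft_force: [-0.4, 0.4, 6.8]
width: 0.0487
finger_force: 41.8
```

Call:
jog_arm --motion '[0,0,-2,0,0,0,4,0,0,-3,0,0,0,4,0,0,-3,0,0,0,4,0,0,0,0,0,0,4,0,0,0,0,0,0,4]'

```text
time: 38.6
position: [0.6433, -0.2398, 0.1006]
tcp_rot: [0.001, 0.6, 0.8, 0.0]
ft_force: [0.5, -0.0, -1.1]
width: 0.049
finger_force: 41.4
```

```bash
python3 -c "
from h import *
weigh();to([-.3043,-.5328,.0275])"
```

```text
mean F, efforts [-3.000e-02  0.000e+00 -2.200e-01 -6.227e+01 -2.760e+01] sd [0.28 0.58 0.4  0.61 0.41]
t 39.0 now [-0.0439 -0.4177  0.0986] shift [-11.51 -26.04   7.11] turn [-0.001 -0.001 -0.002] F [-0.  -0.3 -0.5] w 0.0488
```

Empty (-0.22 N), to the tray's other end.

Call:
jog_arm --motion '[-1.5,-3,-1,0,0,0,4,-1.7,-4,0,0,0,0,4,-1.7,-4,0,0,0,0,4,-1.7,-4,0,0,0,0,4,-1.7,-4,0,0,0,0,4,-1.7,-4,0,0,0,0,4,-1.5,-3,1,0,0,0,4,0,0,0,0,0,0,4]'

```text
time: 39.8
position: [0.4218, -0.4252, 0.0984]
tcp_rot: [-0.001, 0.602, 0.798, -0.0]
ft_force: [0.4, 0.6, -0.2]
width: 0.0487
finger_force: 41.5
```

```bash
python3 -c "
from h import *
to([-.3043,-.5328,.0265])"
```

```text
t 39.8 now [-0.308  -0.534   0.0984] shift [0.12 0.37 7.19] turn [-0.002 -0.001 -0.006] F [ 0.4  0.6 -0.2] w 0.0487
```

Call:
jog_arm --motion '[0.1,0.3,2,0,0,0,4,0,0,2.5,0,0,0,4,0,0,1.5,0,0,0,4,0,0,0.8,0,0,0,4,0,0,0.3,0,0,0,4,0,0,0,0,0,0,4,0,0,0,0,0,0,5.8,0,0,0,0,0,0,6.2,0,0,0,0,0,0,6.2]'

```text
time: 40.7
position: [0.4284, -0.4213, 0.0294]
tcp_rot: [0.001, 0.6, 0.8, -0.0]
ft_force: [0.1, -0.4, 0.3]
width: 0.062
finger_force: 0.0
```

Call:
jog_arm --motion '[0,0,-2,0,0,0,6.2,0,0,-3,0,0,0,6.2,0,0,-4,0,0,0,5,0,0,-5,0,0,0,3,4,3,-4,0,0,0,3,4,4,-3,0,0,0,3,4,4,-1,0,0,0,3,4,4,0,0,0,0,3,4,4,0,0,0,0,3,4,4,0,0,0,0,3,4,4,0,0,0,0,3]'

```text
time: 41.8
position: [0.5838, -0.1253, 0.2327]
tcp_rot: [0.001, 0.6, 0.8, 0.0]
ft_force: [0.7, -0.8, 0.2]
width: 0.0301
finger_force: 0.0
```

```bash
python3 -c "
from h import *
to([.1085,-.066,.2]);pots('t11')
b,d=shot('scene','s11');P=cloud('scene',d);q=(P[...,:2]-O)@C
for y in(.08,0,-.08):inpk(b,d,y)
m=(d>0)&(b.max(-1)<60)&(P[...,2]>.15)&(P[...,2]<.2)&(q[...,0]>.08)&(q[...,0]<.14)&(q[...,1]<-.01)&(q[...,1]>-.12)
print('lidbar',m.sum(),np.percentile(q[m],[5,50,95],axis=0).round(4),np.percentile(P[m][:,2],[50,95]).round(4))"
```

```text
t 41.8 now [-0.0683 -0.2917  0.2327] shift [22.57 17.68  3.27] turn [ 0.001  0.001 -0.002] F [ 0.7 -0.8  0.2] w 0.0301
320 [508. 220.] [ 0.5583 -0.4146  0.0513] case [-0.174  -0.5622  0.0513] col [151. 156. 152.]
327 [513. 273.] [ 0.4267 -0.4201  0.0514] case [-0.3018 -0.5305  0.0514] col [154. 158. 154.]
327 [452. 305.] [ 0.352  -0.2632  0.0483] case [-0.3295 -0.359   0.0483] col [116. 118.  34.]
335 [489. 335.] [ 0.276  -0.3529  0.0481] case [-0.4276 -0.4238  0.0481] col [17. 16. 15.]
pot 393 top z 0.0606 xy [0.0014 0.0806] sd z 0.0017
pot 434 top z 0.0606 xy [ 0.0005 -0.0009] sd z 0.0015
pot 475 top z 0.0606 xy [ 0.0001 -0.0807] sd z 0.0016
lidbar 112 [[ 0.1043 -0.1102]
 [ 0.1088 -0.0708]
 [ 0.1115 -0.0293]] [0.1758 0.1787]
```

Call:
jog_arm --motion '[3.5,2.7,0,0,0,0,3,4,3,0,0,0,0,3,4,3,0,0,0,0,3,4,3,0,0,0,0,3,4,3,0,0,0,0,3,3,3,0,0,0,0,3,0,0,2,0,0,0,3,0,0,0,0,0,0,3]'

```text
time: 42.7
position: [0.6888, 0.139, 0.2089]
tcp_rot: [-0.002, 0.6, 0.8, -0.002]
ft_force: [-0.4, -0.6, -0.7]
width: 0.0297
finger_force: 0.0
```

```bash
python3 -c "
from h import *
to([.1088,-.066,.1595])"
```

```text
t 42.7 now [ 0.1067 -0.0674  0.2089] shift [0.14 0.21 4.94] turn [-0.005 -0.001  0.   ] F [-0.4 -0.6 -0.7] w 0.0297
```

Call:
jog_arm --motion '[0,0.2,2,0,0,0,3,0,0,1.5,0,0,0,3,0,0,1,0,0,0,3,0,0,0,0,0,0,3,0,0,0,0,0,0,0,0,0,0,0,0,0,0,0,0,0,0,0,0,0,0,0,0,0,0,0,0,0,0,0,0,0,0,0]' --newtons 30

```text
time: 43.6
position: [0.692, 0.1381, 0.1682]
tcp_rot: [0.001, 0.6, 0.8, -0.0]
ft_force: [-2.9, -3.5, 4.2]
width: 0.0086
finger_force: 29.8
```

Call:
jog_arm --motion '[0,0,0,0,0,0,3,0,0,0,0,0,0,3,0,0,0.3,0,0,0,3,0,0,0.3,0,0,0,3,0,0,0,0,0,0,3]'

```text
time: 44.1
position: [0.6918, 0.139, 0.16]
tcp_rot: [-0.001, 0.6, 0.8, -0.0]
ft_force: [-0.5, -1.0, 0.1]
width: 0.0302
finger_force: 0.0
```

Call:
jog_arm --motion '[0,0,0,0,0,0,0,0,0,0,0,0,0,0,0,0,0,0,0,0,0,0,0,0,0,0,0,0,0,0,0,0,0,0,0]'

```text
time: 44.6
position: [0.6917, 0.1388, 0.1608]
tcp_rot: [-0.0, 0.6, 0.8, -0.0]
ft_force: [-2.7, -0.9, 0.1]
width: 0.0086
finger_force: 29.4
```

```bash
python3 -c "
from h import *
to([.1088,-.066,.1595])"
```

```text
t 44.6 now [ 0.1094 -0.0684  0.1608] shift [ 0.24 -0.06  0.13] turn [-0.001 -0.    -0.001] F [-2.7 -0.9  0.1] w 0.0086
```

Gripped again at the same place as on opening. Now the same arc backwards.

Call:
jog_arm --motion '[0,-0.72,-0.25,0,0,0,0,0,-0.73,-0.21,0,0,0,0,0,-0.74,-0.18,0,0,0,0,0,-0.75,-0.14,0,0,0,0,0,-0.75,-0.1,0,0,0,0,0,-0.76,-0.06,0,0,0,0,0,-0.76,-0.03,0,0,0,0,0,-0.76,0.01,0,0,0,0,0,-0.76,0.05,0,0,0,0,0,-0.76,0.09,0,0,0,0,0,-0.75,0.13,0,0,0,0]'

```text
time: 45.7
position: [0.6126, 0.1156, 0.1685]
tcp_rot: [0.0, 0.6, 0.8, 0.0]
ft_force: [2.0, 0.9, 5.7]
width: 0.0084
finger_force: 30.7
```

Call:
jog_arm --motion '[0,-0.74,0.16,0,0,0,0,0,-0.74,0.2,0,0,0,0,0,-0.72,0.24,0,0,0,0,0,-0.71,0.27,0,0,0,0,0,-0.7,0.31,0,0,0,0,0,-0.68,0.34,0,0,0,0,0,-0.66,0.38,0,0,0,0,0,-0.64,0.41,0,0,0,0,0,-0.62,0.44,0,0,0,0,0,-0.6,0.47,0,0,0,0,0,-0.57,0.5,0,0,0,0,0,-0.55,0.53,0,0,0,0]'

```text
time: 46.9
position: [0.5366, 0.0935, 0.1249]
tcp_rot: [0.0, 0.6, 0.8, 0.0]
ft_force: [3.7, -1.5, -0.0]
width: 0.0085
finger_force: 31.1
```

Call:
jog_arm --motion '[0,-0.52,0.56,0,0,0,0,0,-0.49,0.58,0,0,0,0,0,-0.46,0.6,0,0,0,0,0,-0.43,0.63,0,0,0,0,0,-0.4,0.65,0,0,0,0,0,-0.37,0.67,0,0,0,0,0,-0.33,0.69,0,0,0,0,0,-0.3,0.7,0,0,0,0,0,-0.26,0.71,0,0,0,0,0,-0.23,0.73,0,0,0,0,0,-0.19,0.74,0,0,0,0,0,-0.12,0.6,0,0,0,0]'

```text
time: 48.1
position: [0.4971, 0.0821, 0.046]
tcp_rot: [-0.0, 0.6, 0.8, -0.0]
ft_force: [1.6, -3.9, 2.5]
width: 0.0087
finger_force: 32.3
```

```bash
python3 -c "
from h import *
to([-.094,-.066,.0455])"
```

```text
t 48.1 now [-0.0933 -0.0682  0.046 ] shift [ 0.22 -0.07  0.05] turn [-0.001 -0.    -0.001] F [ 1.6 -3.9  2.5] w 0.0087
```

Call:
jog_arm --motion '[0,0,0.2,0,0,0,0,0,0,0.2,0,0,0,0,0,0,0,0,0,0,0]'

```text
time: 48.4
position: [0.4965, 0.082, 0.0429]
tcp_rot: [-0.001, 0.6, 0.8, -0.001]
ft_force: [-1.5, -5.4, 6.1]
width: 0.0086
finger_force: 32.7
```

```bash
python3 -c "
from h import *
to([-.094,-.066,.0455])"
```

```text
t 48.4 now [-0.0939 -0.0681  0.0429] shift [ 0.21 -0.01 -0.26] turn [-0.002 -0.    -0.001] F [-1.5 -5.4  6.1] w 0.0086
```

Call:
jog_arm --motion '[0,0,0.2,0,0,0,0,0,0,0.2,0,0,0,0,0,0,0,0,0,0,0]'

```text
time: 48.7
position: [0.4966, 0.082, 0.0417]
tcp_rot: [-0.0, 0.6, 0.8, -0.001]
ft_force: [-11.1, -5.9, 33.6]
width: 0.0087
finger_force: 35.8
```

```bash
python3 -c "
from h import *
to([-.094,-.066,.0455])
d0=np.load('pics/scene0.npy');b,d=shot('scene','s12');P=cloud('scene',d);q=(P[...,:2]-O)@C;P0=cloud('scene',d0)
for x in(-.04,0,.04):
  m=(d>0)&(abs(q[...,0]-x)<.008)&(q[...,1]<.0)&(q[...,1]>-.12)&(P[...,2]>.06)&(P[...,2]<.12);print(x,np.median(P[m][:,2]).round(4),np.median(P0[m][:,2]).round(4),m.sum())"
```

```text
t 48.7 now [-0.0938 -0.0682  0.0417] shift [ 0.22 -0.02 -0.38] turn [-0.001  0.001 -0.001] F [-11.1  -5.9  33.6] w 0.0087
-0.04 0.0841 0.0842 283
0 0.0842 0.0843 316
0.04 0.0841 0.0843 320
```

The lid is shut; its top heights match the start to 0.2 mm. Now the latch.

Call:
jog_arm --motion '[0,0,-0.3,0,0,0,0,0,0,0,0,0,0,3,0,0,0,0,0,0,3,0,0,-3,0,0,0,3,0,0,-4,0,0,0,3,0,0,-4,0,0,0,2.4,3,0.3,0,0,0,0,2.4,3,0.3,0,0,0,0,2.4,3,0.2,0,0,0,0,2.4,0,0,0,0,0,0,2.4]'

```text
time: 49.75
position: [0.4784, 0.1741, 0.1511]
tcp_rot: [-0.001, 0.599, 0.801, 0.0]
ft_force: [0.5, -0.1, 0.1]
width: 0.0238
finger_force: 0.0
```

```bash
python3 -c "
from h import *
to([-.086,.0237,.0842])
b,d=shot('scene','s13');P=cloud('scene',d);q=(P[...,:2]-O)@C
m=(d>0)&(P[...,2]>.088)&(P[...,2]<.112)&(q[...,0]>-.12)&(q[...,0]<-.065)&(q[...,1]<.06)&(q[...,1]>-.02)
print(m.sum(),np.percentile(q[m],[5,50,95],axis=0).round(4),np.percentile(P[m][:,2],[50,95]).round(4))
cv2.imwrite('pics/c13.png',cv2.resize(b[100:240,270:410],(560,560),interpolation=cv2.INTER_CUBIC))"
```

```text
t 49.8 now [-0.0855  0.0254  0.1511] shift [-0.17 -0.05  6.69] turn [-0.002 -0.002  0.002] F [ 0.5 -0.1  0.1] w 0.0238
211 [[-0.1159 -0.0076]
 [-0.0922  0.0203]
 [-0.081   0.0511]] [0.0985 0.1065]
```

View pics/c13.png

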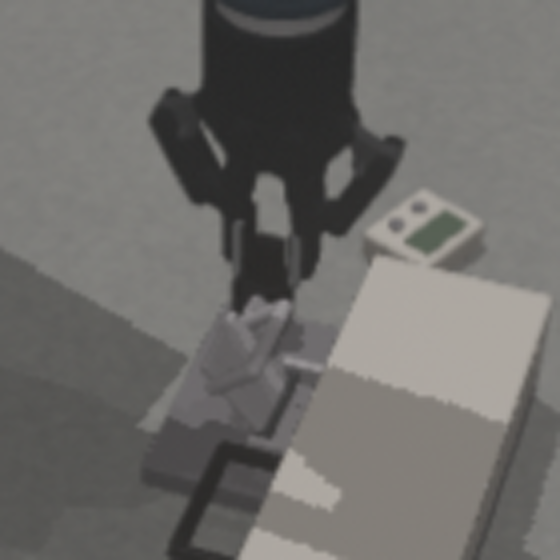

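The latch is still lifted, its bar (265,310) right below the fingers. Gripping it, then the arc down.

Call:
jog_arm --motion '[-0.1,0,2,0,0,0,2.4,0,0,2.5,0,0,0,2.4,0,0,1.5,0,0,0,2.4,0,0,0.6,0,0,0,2.4,0,0,0,0,0,0,2.4,0,0,0,0,0,0,0,0,0,0,0,0,0,0,0,0,0,0,0,0,0,0,0,0,0,0,0,0]'

```text
time: 50.7
position: [0.4809, 0.1698, 0.0863]
tcp_rot: [0.001, 0.6, 0.8, 0.0]
ft_force: [0.7, -1.7, -0.1]
width: 0.0088
finger_force: 29.4
```

```bash
python3 -c "
from h import *
to([-.0855,.0237,.0842])"
```

```text
t 50.7 now [-0.0843  0.0204  0.0863] shift [ 0.33 -0.12  0.21] turn [ 0.001  0.001 -0.001] F [ 0.7 -1.7 -0.1] w 0.0088
```

Call:
jog_arm --motion '[0,-0.4,0.06,0,0,0,0,0,-0.4,0.09,0,0,0,0,0,-0.39,0.11,0,0,0,0,0,-0.38,0.13,0,0,0,0,0,-0.37,0.17,0,0,0,0,0,-0.36,0.19,0,0,0,0,0,-0.34,0.22,0,0,0,0,0,-0.32,0.24,0,0,0,0,0,-0.3,0.27,0,0,0,0,0,-0.29,0.29,0,0,0,0,0,-0.26,0.31,0,0,0,0,0,-0.2,0.3,0,0,0,0]'

```text
time: 51.9
position: [0.4423, 0.1589, 0.0619]
tcp_rot: [0.0, 0.6, 0.8, 0.001]
ft_force: [4.6, 0.0, 16.8]
width: 0.0088
finger_force: 31.2
```

Call:
jog_arm --motion '[0,0,0.2,0,0,0,0,0,0,0.2,0,0,0,0,0,0,0,0,0,0,0]'

```text
time: 52.2
position: [0.4422, 0.1588, 0.0609]
tcp_rot: [0.001, 0.6, 0.8, 0.0]
ft_force: [-5.8, -2.2, 34.5]
width: 0.0083
finger_force: 33.0
```

```bash
python3 -c "
from h import *
to([-.1245,.0237,.0611])"
```

```text
t 52.2 now [-0.1245  0.0208  0.0609] shift [ 0.29  0.   -0.02] turn [ 0.002  0.001 -0.001] F [-5.8 -2.2 34.5] w 0.0083
```

Call:
jog_arm --motion '[0,0,-0.4,0,0,0,0,0,0,0,0,0,0,2.6,0,0,0,0,0,0,2.6,0,0,-3,0,0,0,2.6,0,0,-3,0,0,0,2.6,0,0,-2.5,0,0,0,2,4,0.2,0,0,0,0,0,4,0.2,0,0,0,0,0,4,0.2,0,0,0,0,0,1.2,0,0,0,0,0,0,0,0,0,0,0,0,0,0,0,0,0,0,0,0]'

```text
time: 53.4
position: [0.4099, 0.2863, 0.146]
tcp_rot: [-0.0, 0.6, 0.8, -0.001]
ft_force: [-0.5, -0.4, 0.3]
width: 0.0003
finger_force: 0.0
```

```bash
python3 -c "
from h import *
to([-.119,.152,.07])
b,d=shot('scene','s14');P=cloud('scene',d);q=(P[...,:2]-O)@C
m=(d>0)&(P[...,2]>.07)&(P[...,2]<.095)&(q[...,0]>-.14)&(q[...,0]<-.1)&(q[...,1]<.15)&(q[...,1]>.08)
print('fin',m.sum(),np.percentile(q[m],[5,50,95],axis=0).round(4))
cv2.imwrite('pics/c14.png',cv2.resize(b[100:240,270:410],(560,560),interpolation=cv2.INTER_CUBIC))"
```

```text
t 53.4 now [-0.1197  0.1522  0.146 ] shift [-0.02  0.07  7.6 ] turn [-0.003  0.001 -0.001] F [-0.5 -0.4  0.3] w 0.0003
fin 93 [[-0.1284  0.1122]
 [-0.1176  0.1158]
 [-0.1075  0.1246]]
```

View pics/c14.png

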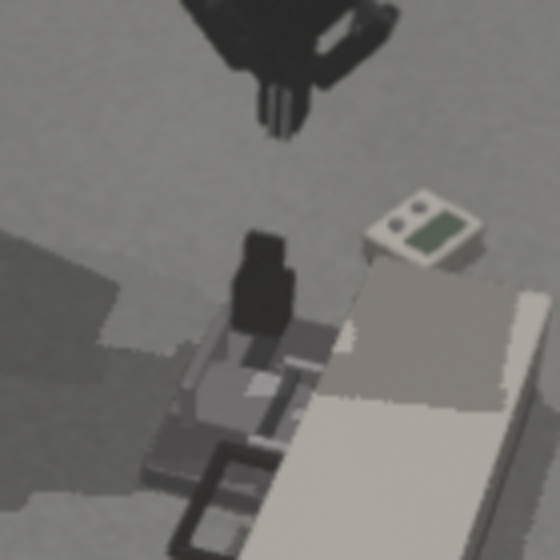

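The latch is down, plate at (240,395), and the fin (262,270) is released. The fingers are behind it on +y. Lowering and pushing home.

Call:
jog_arm --motion '[0,0,3,0,0,0,0,0,0,3,0,0,0,0,0,0,1.6,0,0,0,0,0,0,0,0,0,0,0,-0.6,0,0,0,0,0,0,-0.5,0,0,0,0,0,0,-0.5,0,0,0,0,0,0,-0.5,0,0,0,0,0,0,-0.5,0,0,0,0,0,0,-0.4,0,0,0,0,0,0,0,0,0,0,0,0,0]'

```text
time: 54.55
position: [0.4193, 0.2578, 0.0711]
tcp_rot: [0.0, 0.6, 0.8, -0.0]
ft_force: [-0.7, 0.2, -0.2]
width: 0.0005
finger_force: 0.0
```

```bash
python3 -c "
from h import *
to([-.119,.119,.07])"
```

```text
t 54.5 now [-0.1187  0.1222  0.0711] shift [-0.32 -0.03  0.11] turn [ 0.     0.    -0.002] F [-0.7  0.2 -0.2] w 0.0005
```

Call:
jog_arm --motion '[-0.3,0,0,0,0,0,0,-0.2,0,0,0,0,0,0,-0.1,0,0,0,0,0,0,0,0,0,0,0,0,0]'

```text
time: 54.95
position: [0.4205, 0.2533, 0.0709]
tcp_rot: [-0.001, 0.6, 0.8, 0.0]
ft_force: [-1.2, 5.1, 1.6]
width: 0.0001
finger_force: 2.5
```

Call:
jog_arm --motion '[-0.2,0,0,0,0,0,0,0,0,0,0,0,0,0]'

```text
time: 55.15
position: [0.4206, 0.2527, 0.071]
tcp_rot: [-0.002, 0.601, 0.799, 0.001]
ft_force: [-3.7, 10.8, 1.0]
width: -0.0004
finger_force: 5.8
```

```bash
python3 -c "
from h import *
to([-.119,.119,.07])"
```

```text
t 55.1 now [-0.1188  0.117   0.071 ] shift [ 0.2  -0.02  0.1 ] turn [ 0.    -0.004 -0.003] F [-3.7 10.8  1. ] w -0.0004
```

Call:
jog_arm --motion '[-0.2,0,0,0,0,0,0,0,0,0,0,0,0,0,0,0,0,0,0,0,0]'

```text
time: 55.45
position: [0.4208, 0.2522, 0.0711]
tcp_rot: [-0.002, 0.601, 0.799, 0.002]
ft_force: [-5.1, 17.7, 2.3]
width: -0.0
finger_force: 8.9
```

Call:
jog_arm --motion '[1,0,0,0,0,0,0,0.8,0,0,0,0,0,0,0,0,-4,0,0,0,0,0,0,-4,0,0,0,0,0,0,-4,0,0,0,0,3,-3,-2,0,0,0,0,3,-4,-1,0,0,0,0,3,-4,-1,0,0,0,0,3,-4,0,0,0,0,0,0,0,0,0,0,0,0]'

```text
time: 56.45
position: [0.2358, 0.3396, 0.2308]
tcp_rot: [-0.001, 0.598, 0.802, -0.0]
ft_force: [1.2, -0.9, -0.2]
width: 0.0002
finger_force: 0.0
```

```bash
python3 -c "
from h import *
to([-.119,.119,.07]);pots('t15')
a=cv2.imread('pics/t15.png')
b,d=shot('scene','s15');P=cloud('scene',d);q=(P[...,:2]-O)@C
d0=np.load('pics/scene0.npy');P0=cloud('scene',d0);q0=(P0[...,:2]-O)@C
for n,PP,qq in(('0',P0,q0),('now',P,q)):
  for nm,(x0,x1,y0,y1,z0,z1) in dict(fin=(-.14,-.1,.06,.15,.07,.095),bar=(-.14,-.11,-.02,.06,.072,.095)).items():
    m=(PP[...,2]>z0)&(PP[...,2]<z1)&(qq[...,0]>x0)&(qq[...,0]<x1)&(qq[...,1]<y1)&(qq[...,1]>y0)
    print(n,nm,m.sum(),np.percentile(qq[m],[5,50,95],axis=0).round(4).tolist(),np.median(PP[m][:,2]).round(4))
cv2.imwrite('pics/c15.png',cv2.resize(b,(640,480)))"
```

```text
t 56.5 now [-0.2719  0.2522  0.2308] shift [-13.32  15.29  16.08] turn [-0.002 -0.001  0.004] F [ 1.2 -0.9 -0.2] w 0.0002
320 [508. 220.] [ 0.5584 -0.4143  0.0514] case [-0.1738 -0.5619  0.0514] col [137. 142. 138.]
322 [514. 273.] [ 0.4267 -0.4206  0.0513] case [-0.3019 -0.531   0.0513] col [141. 144. 141.]
332 [452. 305.] [ 0.352  -0.263   0.0482] case [-0.3295 -0.3588  0.0482] col [107. 108.  31.]
331 [489. 335.] [ 0.2762 -0.3532  0.0481] case [-0.4275 -0.424   0.0481] col [15. 14. 14.]
0 fin 95 [[-0.1298, 0.0925], [-0.1183, 0.0961], [-0.1074, 0.1047]] 0.0837
0 bar 90 [[-0.1277, -0.006], [-0.1228, 0.02], [-0.1191, 0.0507]] 0.0804
now fin 97 [[-0.1294, 0.0922], [-0.1176, 0.0957], [-0.1072, 0.1039]] 0.084
now bar 96 [[-0.1274, -0.0073], [-0.1229, 0.0177], [-0.119, 0.0511]] 0.081
```

View pics/c15.png

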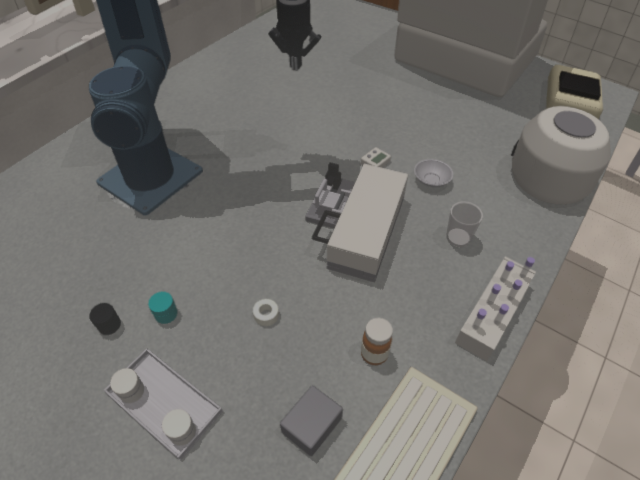

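The case is shut with its latch bar and fin back at their starting positions to under 1 mm. The empties stand in the tray at (125,383) and (177,425), and the bystanders have not moved.

```bash
python3 -c "
from h import *
print(finish_job())"
```

```text
the job is handed in; nothing more can be done
None
```

Job handed in: the three full pots are in pockets 1, 2 and 3 (filled in that order), both empties stand upright in the tray, and the carrier is shut, latched and its safety tab home, all confirmed by camera and force readings at about 56 s of the 210 s limit.

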